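Put the paint corner of the model-boat stand in order

TASK

Pack up the painting corner. Put every paint pot on the table into the rack hole marked with its own colour, working upwards from the hole with the fewest dots: stand the pot fully down in its hole, let go, press its cap all the way home there, and only then put the next pot in. Also turn the two rinsed cups mouth down over the drying pegs, one per peg with the rim resting on the wooden plate (before or after the pots), and leave the bottle, screwdriver and model deckhouse where they are.

Things in the scene. Friction and masses are not known exactly. Their poses are not given: they have to be found in the camera images.
- cradle: fixed white draining cradle, plate 100 (its x) x 170 (its y) x 8 mm with two pairs of steel bars (8 mm round, 88 mm long, along its x, centre height 25 mm, 30 mm apart in a pair); the pairs lie at y = -48 and +48 mm. Origin: centre of the underside. It stands turned by up to 0.3 rad about the vertical
- stand: fixed wooden drying stand, plate 90 (its x) x 180 (its y) x 12 mm with two upright round wooden pegs at y = -55 and +55 mm, 22 mm thick, rounded at the top, tips 55 mm above the plate's top and 67 mm above the table. Origin: centre of the underside
- peg_a (a point): foot of one drying peg: on the peg's axis, at the plate's top (12 mm above the table); z up along the peg
- peg_b (a point): foot of the other drying peg, as peg_a
- rack: fixed plywood pot rack, 70 (its x) x 224 (its y) x 30 mm, four round blind holes in a row along its y, 56 mm apart. On the top beside each hole: black dots (one to four, on the -x side) giving its number, and a bar of the colour of its pot (on the +x side): 1 yellow, 2 orange, 3 green, 4 blue. Origin: centre of the underside
- hole1 (a point): hole with 1 dot(s), yellow bar: centre of its mouth, 30 mm above the table; round, 43 mm across, 22 mm deep (floor 8 mm above the table), 3 mm chamfer
- hole2 (a point): hole with 2 dot(s), orange bar: centre of its mouth, 30 mm above the table; round, 43 mm across, 22 mm deep (floor 8 mm above the table), 3 mm chamfer
- hole3 (a point): hole with 3 dot(s), green bar: centre of its mouth, 30 mm above the table; round, 43 mm across, 22 mm deep (floor 8 mm above the table), 3 mm chamfer
- hole4 (a point): hole with 4 dot(s), blue bar: centre of its mouth, 30 mm above the table; round, 43 mm across, 22 mm deep (floor 8 mm above the table), 3 mm chamfer
- cup_red: red paint-mixing cup, straight and round: 52 mm outside diameter, 75 mm high, wall 3 mm, base 4 mm, 60 g. Origin: centre of its base's underside; z along its axis from base to mouth. Starts lying on a pair of the cradle's bars, axis level 51 mm above the table, mouth away from the robot; rolls on a flat table. Mouth down on the stand its rim rests on the plate, origin 87 mm above the table
- cup_red_rim (a point): centre of the red cup's mouth, 75 mm from its origin along z
- cup_white: white paint-mixing cup, straight and round: 52 mm outside diameter, 75 mm high, wall 3 mm, base 4 mm, 60 g. Origin: centre of its base's underside; z along its axis from base to mouth. Starts lying on a pair of the cradle's bars, axis level 51 mm above the table, mouth away from the robot; rolls on a flat table. Mouth down on the stand its rim rests on the plate, origin 87 mm above the table
- cup_white_rim (a point): centre of the white cup's mouth, 75 mm from its origin along z
- pot_yellow: yellow paint pot with a white paper band, about 80 g; may be absent. Round body 38 mm across, 50 mm high; on it a cap of the same colour 26 mm across, 12 mm tall, up to 5 mm proud of the body (top 67 mm above the pot's underside when fully proud, 62 mm when home). Origin: centre of the underside, z up. In its hole the body stands 28 mm out of the rack
- cap_yellow (a joint): how far the cap of the yellow pot is pressed down, m: 0 fully proud, 0.005 fully home. Stiff push fit: moves under about 4 N straight down and stays where it is left
- pot_orange: orange paint pot with a white paper band, about 80 g; may be absent. Round body 38 mm across, 50 mm high; on it a cap of the same colour 26 mm across, 12 mm tall, up to 5 mm proud of the body (top 67 mm above the pot's underside when fully proud, 62 mm when home). Origin: centre of the underside, z up. In its hole the body stands 28 mm out of the rack
- cap_orange (a joint): how far the cap of the orange pot is pressed down, m: 0 fully proud, 0.005 fully home. Stiff push fit: moves under about 4 N straight down and stays where it is left
- pot_green: green paint pot with a white paper band, about 80 g; may be absent. Round body 38 mm across, 50 mm high; on it a cap of the same colour 26 mm across, 12 mm tall, up to 5 mm proud of the body (top 67 mm above the pot's underside when fully proud, 62 mm when home). Origin: centre of the underside, z up. In its hole the body stands 28 mm out of the rack
- cap_green (a joint): how far the cap of the green pot is pressed down, m: 0 fully proud, 0.005 fully home. Stiff push fit: moves under about 4 N straight down and stays where it is left
- pot_blue: blue paint pot with a white paper band, about 80 g; may be absent. Round body 38 mm across, 50 mm high; on it a cap of the same colour 26 mm across, 12 mm tall, up to 5 mm proud of the body (top 67 mm above the pot's underside when fully proud, 62 mm when home). Origin: centre of the underside, z up. In its hole the body stands 28 mm out of the rack
- cap_blue (a joint): how far the cap of the blue pot is pressed down, m: 0 fully proud, 0.005 fully home. Stiff push fit: moves under about 4 N straight down and stays where it is left
- water_bottle: clear water bottle, 66 mm across, 190 mm high, bystander; origin at the centre of its underside
- screwdriver: screwdriver lying on the table, bystander; origin on its axis underside
- deckhouse: white model deckhouse with green roof, 88 x 148 x 51 mm, bystander; origin at the centre of its underside
Not all that is in view belongs to the job. Leave any black or pink look-alike of the pot_orange alone.

How it is judged:
On the way, in this order (a step that is already met when the one before it is completed fails the run):
1. the yellow pot stands down in the hole with one dot(s), let go (horizontal distance between pot_yellow and hole1 below 0.005 m and height (world z) of pot_yellow below 0.012 m and angle between pot_yellow's own z axis and vertical below 0.1 rad and contact force between pot_yellow and the fingers below 0.3 N), for 0.2 s.
2. the cap of the yellow pot is pressed home, the pot in its hole (horizontal distance between pot_yellow and hole1 below 0.005 m and height (world z) of pot_yellow below 0.012 m and angle between pot_yellow's own z axis and vertical below 0.1 rad and value of joint cap_yellow above 0.004 m), for 0.1 s.
3. the orange pot stands down in the hole with two dot(s), let go (horizontal distance between pot_orange and hole2 below 0.005 m and height (world z) of pot_orange below 0.012 m and angle between pot_orange's own z axis and vertical below 0.1 rad and contact force between pot_orange and the fingers below 0.3 N), for 0.2 s.
4. the cap of the orange pot is pressed home, the pot in its hole (horizontal distance between pot_orange and hole2 below 0.005 m and height (world z) of pot_orange below 0.012 m and angle between pot_orange's own z axis and vertical below 0.1 rad and value of joint cap_orange above 0.004 m), for 0.1 s.
5. the green pot stands down in the hole with three dot(s), let go (horizontal distance between pot_green and hole3 below 0.005 m and height (world z) of pot_green below 0.012 m and angle between pot_green's own z axis and vertical below 0.1 rad and contact force between pot_green and the fingers below 0.3 N), for 0.2 s.
6. the cap of the green pot is pressed home, the pot in its hole (horizontal distance between pot_green and hole3 below 0.005 m and height (world z) of pot_green below 0.012 m and angle between pot_green's own z axis and vertical below 0.1 rad and value of joint cap_green above 0.004 m), for 0.1 s.
7. the blue pot stands down in the hole with four dot(s), let go (horizontal distance between pot_blue and hole4 below 0.005 m and height (world z) of pot_blue below 0.012 m and angle between pot_blue's own z axis and vertical below 0.1 rad and contact force between pot_blue and the fingers below 0.3 N), for 0.2 s.
8. the cap of the blue pot is pressed home, the pot in its hole (horizontal distance between pot_blue and hole4 below 0.005 m and height (world z) of pot_blue below 0.012 m and angle between pot_blue's own z axis and vertical below 0.1 rad and value of joint cap_blue above 0.004 m), for 0.1 s.
At the end, for the whole second after the job is handed in: Both cups at rest mouth down on the plate, each over a peg (16 mm off axis at most, rim within 5 mm of the plate); each pot present at rest in its own hole (5 mm off centre at most, underside under 12 mm above the table, tilt under 0.1 rad), its cap pressed 4 mm or more (all of step 2 and all of step 4 and all of step 6 and all of step 8 and height (world z) of each of cup_red_rim, cup_white_rim below 0.017 m and height (world z) of each of cup_red, cup_white above 0.08 m and linear speed of each of cup_red, cup_white, pot_yellow, pot_orange, pot_green, pot_blue below 0.03 m/s and (horizontal distance between cup_red and peg_a below 0.016 m or horizontal distance between cup_red and peg_b below 0.016 m) and (horizontal distance between cup_white and peg_a below 0.016 m or horizontal distance between cup_white and peg_b below 0.016 m)); the robot touches nothing.
It fails at once if the water bottle is moved more than 40 mm (distance of water_bottle from where it was at the start of the episode above 0.04 m).
It fails at once if the screwdriver is moved more than 40 mm (distance of screwdriver from where it was at the start of the episode above 0.04 m).
It fails at once if the deckhouse is moved more than 40 mm (distance of deckhouse from where it was at the start of the episode above 0.04 m).
Of pot_yellow, pot_orange, pot_green, pot_blue only 2 to 4 are there at a start; the rules pass over those that are not, and their reading is None.
At some moment in a run one of pot_yellow, pot_orange, pot_green, pot_blue may be knocked a few centimetres aside while the robot is not near it.
It also fails if it takes over 210 s, if anything falls off the work surface, if the arm or the gripper's body presses on something with over 40 N, if the wrist force passes 120 N, or if a joint passes its speed limit or range.

ROBOT

A 6-joint arm with a two-finger parallel gripper is mounted at the origin on the work surface. World frame = base frame: x ahead of the robot, y to its left, z up, the work surface at z = 0. Lengths are in m, angles in rad, forces in N, time in s.
With the tool pointing down it reaches from about 0.4 to 0.925 m from the base axis. Payload 12.5 kg.
Tool frame: the origin (TCP) lies midway between the tips of the shut fingers; the grasp point (between the pads) lies 19 mm behind it; z points along the fingers, y is the line along which they close (so a half turn about z gives the same grasp; the last joint's range is limited). The gripper opens to 95 mm and grips with 3 to 60 N. Pads are 20 mm wide; open, the fingers measure 119 mm over their backs; the gripper's body (75 mm by 180 mm) begins 59 mm behind the grasp point.
Start: joints at [-1.338, 0.491, 1.559, -0, 1.092, -0.106], TCP at [0.208, -0.589, 0.215] pointing down, gripper open.
Joint ranges: [-3.1, 3.1], [-0.84, 2.19], [0.05, 2.79], [-1.13, 4.28], [0.06, 2.93], [-2.69, 2.69]. Speed limits (rad/s): [2.22, 2.22, 2.79, 3.14, 3.14, 3.14].

INTERFACE

Orientations are given as a unit quaternion [w, x, y, z].
In Python, from station import bot, vision gives the robot as it stands. The module is installed in compiled form; this text tells all that it offers.
- The arm moves only by the tool play_rows, never from a script. Its argument "deltas" is a list of rows, each a list of 5 numbers: the closure, from 0 (fully open) to 1 (shut), then the shift along the tool's x, y, z in m, then the turn about the tool's z in rad. A call has 1 to 12 rows; each row shifts and turns the commanded pose from where the row before left it, along the tool's axes as they then stand; what a row does not reach is not made up. A row lasts 1/8 s, in which the tool goes at most 62.5 mm and 10.7 degrees, less where a joint would pass 70% of its speed; a pose out of reach is approached as far as the arm can. A call with a gripper value outside its range is refused whole. The fingers move at their own pace and stop on an object; "newtons" is the grip in N (left out, the last holds). Time passes only in rows, so rows that do not move let the fingers close. It gives the time, the measured TCP pose, the force, the opening and the grip force at its end, in the units of the state.
- bot.get_state(): the state, without advancing time (a new reading comes with each control period).
- vision.snapshot(name): name is "side" or "top" or "wrist"; returns a dict with "image" (420x560x3 uint8, blue, green, red), "vfov" (degrees; the focal length in pixels is half the picture's height over the tangent of half this angle, whatever the lens; pixels are square), "cx", "cy" (the principal point, pixels), "view" (4x4, takes a point from world to camera coordinates); the wrist camera has in their place "T_tool_cam" (4x4, takes a point from camera to tool coordinates, whose origin is the TCP and whose axes are the flange's). Camera axes: x right, y down, z forward; pixel columns grow to the right and rows downward; lengths in m; the calibration is good to about 2 mm. A picture is of the moment at which its call begins: read the wrist's pose just before it. There is no depth.
- bot.finish_job(): hands the job in; it is judged then, once.
The state is a dict: "time": time; "q": joint angles; "joint_vel": joint speeds; "joint_torque": joint torques, N m; "position": TCP position; "ee_rot": TCP orientation; "contact_force": force on the tool from outside, world axes, zero at the start; "moment": the same for the moment, N m; "width": finger opening in m; "gripper_force": force on a finger pad.
Only numpy, scipy, OpenCV 4.12 (cv2) and the standard library are available. Lean on these libraries where they do the work, as an engineer would, in place of code of your own. Each camera call takes 0.05 s, during which the arm holds its last target. There are 200 camera calls.

## Working session

There is one attempt and no reset: what is moved stays moved. The work goes in short steps, Python scripts to look and compute and a tool call to move; the robot and the scene stay as the last step left them, time stands still between calls to the robot, and variables do not carry over. Pictures are saved under pics/ and viewed, at most 14 in all, crops included, and the job is handed in when it is done.

Besides the shell and the picture viewer there is one more tool, called after ">>>" as a command line: name --pt "numbers of a row" for each row, then --argument value for the rest. play_rows: Moves the arm, as the interface text tells. Its arguments: {"type":"object","properties":{"deltas":{"type":"array","items":{"type":"array","items":{"type":"number"}}},"newtons":{"type":"number"}},"required":["deltas"]}

```bash
mkdir -p pics; ls; python3 - <<'E'
from station import bot, vision
import cv2,numpy as np
s=bot.get_state(); print({k:np.round(v,3).tolist() for k,v in s.items()})
for n in ("top","side","wrist"):
    d=vision.snapshot(n); cv2.imwrite(f"pics/{n}0.png",d["image"])
    print(n,{k:(np.round(v,4).tolist()) for k,v in d.items() if k!="image"})
E
```

```text
pics
{'time': 0.0, 'q': [-1.338, 0.492, 1.559, -0.0, 1.092, -0.106], 'joint_vel': [0.0, 0.0, 0.002, 0.001, -0.001, -0.001], 'joint_torque': [-0.001, -61.264, -25.818, 0.069, 0.048, -0.0], 'position': [0.208, -0.589, 0.214], 'ee_rot': [-0.001, 0.986, 0.169, -0.0], 'contact_force': [0.024, 0.621, 0.136], 'moment': [-0.007, -0.021, -0.042], 'gripper_force': 0.0, 'width': 0.095}
top {'vfov': 51.1736, 'cx': 285.7244, 'cy': 209.5468, 'view': [[0.026, -0.9996, 0.0133, -0.0165], [-0.9818, -0.028, -0.1879, 0.5935], [0.1881, -0.0082, -0.9821, 1.0393], [0.0, 0.0, 0.0, 1.0]]}
side {'vfov': 56.1353, 'cx': 283.3772, 'cy': 210.5158, 'view': [[-0.8085, -0.5885, 0.0047, 0.4867], [-0.4209, 0.5727, -0.7034, 0.2761], [0.4113, -0.5707, -0.7107, 0.7508], [0.0, 0.0, 0.0, 1.0]]}
wrist {'vfov': 64.352, 'cx': 283.3551, 'cy': 208.3973, 'T_tool_cam': [[0.0002, -0.9594, -0.282, 0.0805], [1.0, 0.0003, -0.0006, -0.0005], [0.0007, -0.282, 0.9594, -0.171], [0.0, 0.0, 0.0, 1.0]]}
```

View pics/top0.png

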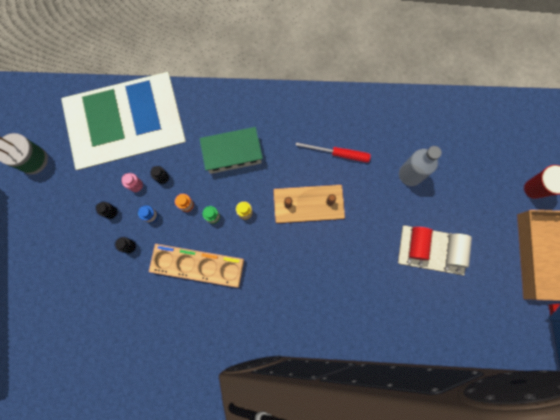

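View pics/side0.png

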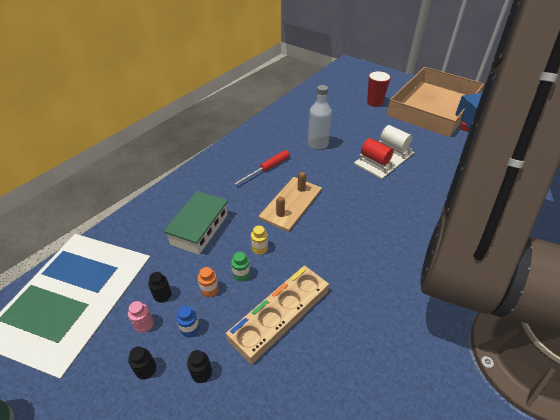

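The top view shows all four pots: yellow (244,210), green (211,214), orange (183,202) and blue (147,213). Black and pink decoys stand around them. The rack is at (197,265), the stand at (309,203), and the cups are on the cradle at (421,243) and (459,250).

The side view agrees: four coloured pots, and the cup mouths facing away from the robot.

```bash
cat > h.py <<'E'
from station import bot, vision
import cv2, numpy as np
from scipy.spatial.transform import Rotation as R
HSV={'yellow':((23,150,90),(34,255,255)),'orange':((7,160,90),(17,255,255)),'green':((45,120,50),(80,255,255)),
     'blue':((104,170,120),(116,255,255)),'red':((0,150,60),(5,255,255)),'white':((0,0,150),(179,70,255)),'wood':((8,60,90),(25,175,255))}
def pose():
    s=bot.get_state(); w,x,y,z=s['ee_rot']; return np.array(s['position']),R.from_quat([x,y,z,w]).as_matrix()
def yaw():
    _,r=pose(); return np.arctan2(r[1,0],r[0,0])
def snap(n,save=None):
    p,r=pose(); d=vision.snapshot(n)
    if save: cv2.imwrite('pics/'+save,d['image'])
    if n=='wrist':
        T=np.eye(4);T[:3,:3]=r;T[:3,3]=p; d['c2w']=T@d['T_tool_cam']
    else: d['c2w']=np.linalg.inv(d['view'])
    d['f']=d['image'].shape[0]/2/np.tan(np.radians(d['vfov'])/2); return d
def ray(d,u,v):
    return d['c2w'][:3,3], d['c2w'][:3,:3]@np.array([(u-d['cx'])/d['f'],(v-d['cy'])/d['f'],1.])
def onz(d,u,v,z):
    o,k=ray(d,u,v); return (o+k*(z-o[2])/k[2])[:2]
def proj(d,P):
    c=np.linalg.inv(d['c2w'])@np.append(P,1); return d['cx']+d['f']*c[0]/c[2], d['cy']+d['f']*c[1]/c[2]
def mask(d,c):
    return cv2.inRange(cv2.cvtColor(d['image'],cv2.COLOR_BGR2HSV),*[np.array(v) for v in HSV[c]])
def blobs(d,c,amin=30):
    cs,_=cv2.findContours(mask(d,c),cv2.RETR_EXTERNAL,cv2.CHAIN_APPROX_NONE)
    return sorted([c for c in cs if cv2.contourArea(c)>=amin],key=cv2.contourArea,reverse=True)
def go(x,y,z,th=None):
    "shift in the tool axes as they stand now, and turn to yaw th (modulo half turn)"
    p,r=pose(); s=r.T@(np.array([x,y,z])-p); t=0
    if th is not None: t=-((th-yaw()+np.pi/2)%np.pi-np.pi/2)
    print('shift',np.round(s,4),'turn(tool z)',round(t,3),'then shift after turn',np.round(R.from_euler('z',-t).as_matrix()@s,4))
E
python3 - <<'E'
from h import *
d=snap('top')
for c in HSV:
    for b in blobs(d,c)[:5]:
        (u,v),(w,h),a=cv2.minAreaRect(b)
        print(c,int(cv2.contourArea(b)),np.round([u,v,w,h,a],1),np.round(onz(d,u,v,{'wood':.02,'red':.06,'white':.06}.get(c,.06)),3))
E
```

```text
yellow 138 [243.3 208.6  13.   13.4  63.4] [0.592 0.105]
yellow 42 [230.8 259.8  16.1   3.9  11.3] [0.465 0.13 ]
orange 142 [182.5 201.   13.4  13.4  45. ] [0.607 0.257]
orange 31 [209.  255.9  14.5   3.1   9.5] [0.473 0.183]
green 1216 [102.9 117.5  46.7  28.9  77.5] [0.821 0.477]
green 474 [224.5 150.6  31.2  42.3  80.5] [0.742 0.16 ]
green 156 [209.5 213.   13.4  14.8  45. ] [0.579 0.188]
green 78 [243.7 138.9  18.3  25.5  63.4] [0.774 0.112]
blue 958 [142.6 107.3  47.3  22.   76.6] [0.852 0.378]
blue 111 [144.9 211.9  12.4  14.3  50.2] [0.577 0.348]
red 518 [420.3 243.1  19.   30.4   6.3] [ 0.518 -0.334]
red 195 [537.2 187.2  23.3  21.7  64.5] [ 0.669 -0.636]
red 148 [350.5 154.1  35.5   5.9  10.6] [ 0.742 -0.162]
white 34340 [308.7  50.5 155.9 505.4  80.3] [ 1.028 -0.051]
white 607 [437.9 250.6  21.3  39.   14. ] [ 0.501 -0.377]
white 589 [ 14. 148.  30.  28.  90.] [0.732 0.693]
white 576 [459.4 248.8  20.2  31.8   6.3] [ 0.507 -0.43 ]
white 347 [551.  178.5  27.   16.   90. ] [ 0.693 -0.673]
wood 3346 [538.5 255.   90.   41.   90. ] [ 0.501 -0.649]
wood 2368 [196.1 265.3  91.6  29.4   9.8] [0.452 0.221]
wood 2284 [308.7 203.4  34.7  69.3  86.3] [ 0.619 -0.06 ]
wood 230 [533.5 415.    8.   51.   90. ] [ 0.118 -0.605]
wood 206 [183.2 202.4  17.9  15.2  63.4] [0.612 0.265]
```

View pics/wrist0.png

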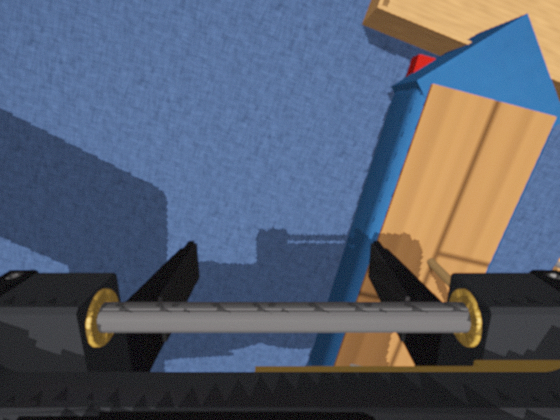

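The wrist view shows a toolbox below right of the gripper and the start of the wooden tray. I'll rise, then move to look at the cradle.

```bash
python3 - <<'E'
from h import *
go(.55,-.36,.33,0); print(yaw())
E
```

```text
shift [ 0.3991 -0.1026 -0.1156] turn(tool z) 0.339 then shift after turn [ 0.3423 -0.2294 -0.1156]
0.3387516705209868
```

>>> play_rows --pt "0 0 0 -0.058 0" --pt "0 0 0 -0.058 0" --pt "0 0.05 -0.013 0 0" --pt "0 0.05 -0.013 0 0" --pt "0 0.05 -0.013 0 0" --pt "0 0.05 -0.013 0 0" --pt "0 0.05 -0.013 0 0" --pt "0 0.05 -0.013 0 0" --pt "0 0.05 -0.013 0 0" --pt "0 0.05 -0.013 0 0.17" --pt "0 0 0 0 0.169" --pt "0 0 0 0 0"

```text
time: 1.7
position: [0.5507, -0.358, 0.3302]
ee_rot: [-0.0, 1.0, 0.001, -0.0]
contact_force: [0.3, -0.7, 0.2]
width: 0.0951
gripper_force: 0.0
```

```bash
python3 - <<'E'
from h import *
print(pose()[0],yaw()); d=snap('wrist','w1.png')
for c in('red','white'):
  for b in blobs(d,c,400)[:4]:
        (u,v),(w,h),a=cv2.minAreaRect(b)
        print(c,int(cv2.contourArea(b)),np.round([u,v,w,h,a],1),np.round(onz(d,u,v,.065),3),[np.round(onz(d,*q,.065),3).tolist() for q in cv2.boxPoints(cv2.minAreaRect(b))])
E
```

```text
[ 0.55070791 -0.35800994  0.33024559] 0.001815411628919396
red 1912 [267.3 195.   35.6  59.    8.1] [ 0.521 -0.335] [[0.483, -0.305], [0.564, -0.318], [0.558, -0.364], [0.476, -0.353]]
red 1720 [514.5  63.7  62.2  64.3   2.7] [ 0.685 -0.636] [[0.65, -0.602], [0.722, -0.594], [0.719, -0.667], [0.647, -0.68]]
red 1235 [137.    7.6  83.3  20.6  10.8] [ 0.744 -0.187] [[0.742, -0.137], [0.763, -0.145], [0.747, -0.237], [0.726, -0.231]]
white 5137 [298.9 193.7 115.9  70.5  10.3] [ 0.523 -0.378] [[0.489, -0.291], [0.583, -0.311], [0.556, -0.461], [0.458, -0.45]]
white 1752 [252.9  20.9  54.4  62.7  62.9] [ 0.731 -0.321] [[0.741, -0.274], [0.77, -0.339], [0.721, -0.368], [0.689, -0.301]]
white 1743 [542.   63.5  65.   34.   90. ] [ 0.686 -0.669] [[0.721, -0.641], [0.721, -0.681], [0.648, -0.698], [0.648, -0.656]]
```

View pics/w1.png

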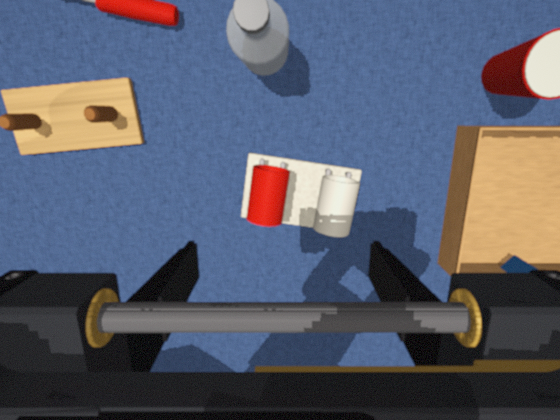

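The wrist view shows the red cup at (268,195) and the white cup at (337,204), bases toward the robot. The stand's pegs are at upper left. I'll get the cup axes, cradle angle and pegs.

```bash
python3 - <<'E'
from h import *
d=snap('wrist')
b=[b for b in blobs(d,'red',400) if abs(b[:,0,0].mean()-267)<30][0][:,0,:]
# red: side edges
pts=lambda B:[(v,B[B[:,1]==v,0].min(),B[B[:,1]==v,0].max()) for v in range(B[:,1].min()+8,B[:,1].max()-8)]
P=np.array([onz(d,(l+r+1)/2,v+.5,.06) for v,l,r in pts(b)])
k=np.polyfit(P[:,0],P[:,1],1); print('red axis slope',k[0], 'rows',b[:,1].min(),b[:,1].max(), 'y at .5',np.polyval(k,.5))
u=267
print('base end z.051', onz(d,265,b[:,1].max(),.045),'mouth',onz(d,271,b[:,1].min(),.06))
for q in((249,154),(361,170),(243,218)): print('plate',onz(d,*q,.008))
# white cup edges by brightness row profile
g=d['image'].astype(int)
for v in(185,200,212): print(v,g[v,306:368].mean(1).astype(int).tolist())
print('col',g[150:245,337].mean(1).astype(int).tolist())
E
python3 -c "
import cv2;i=cv2.imread('pics/w1.png');cv2.imwrite('pics/w1c.png',cv2.resize(i[140:250,220:380],(800,550),interpolation=2))"
```

```text
red axis slope -0.15179528132455256 rows 165 224 y at .5 -0.3329702366295736
base end z.051 [ 0.47262355 -0.33108969] mouth [ 0.56066284 -0.3408991 ]
plate [ 0.56852414 -0.30670058]
plate [ 0.54545721 -0.47300347]
plate [ 0.46952413 -0.29486806]
185 [230, 229, 227, 224, 222, 222, 222, 225, 226, 227, 224, 223, 223, 209, 178, 161, 174, 185, 194, 200, 206, 209, 213, 219, 221, 224, 227, 229, 231, 232, 232, 234, 234, 236, 235, 235, 235, 236, 235, 233, 232, 231, 230, 227, 224, 220, 216, 212, 208, 202, 194, 181, 157, 123, 108, 110, 112, 114, 111, 114, 114, 114]
200 [228, 227, 227, 228, 227, 227, 226, 227, 226, 224, 213, 183, 167, 174, 187, 196, 203, 206, 212, 217, 219, 223, 225, 228, 230, 231, 234, 233, 234, 235, 233, 235, 234, 236, 234, 234, 232, 230, 230, 227, 224, 221, 218, 213, 209, 204, 198, 184, 170, 141, 110, 102, 110, 108, 114, 113, 114, 112, 111, 109, 115, 117]
212 [165, 164, 160, 160, 159, 159, 155, 157, 146, 128, 117, 128, 155, 190, 205, 212, 216, 219, 223, 225, 228, 229, 231, 233, 234, 234, 234, 236, 235, 235, 235, 235, 234, 232, 232, 230, 227, 225, 223, 218, 215, 210, 204, 198, 189, 176, 154, 115, 89, 85, 87, 89, 88, 85, 79, 71, 72, 77, 81, 85, 90, 85]
col [118, 116, 122, 121, 122, 117, 117, 115, 116, 112, 116, 119, 124, 123, 122, 133, 176, 215, 228, 229, 226, 224, 224, 223, 221, 218, 226, 233, 234, 233, 227, 219, 228, 234, 233, 234, 234, 235, 235, 235, 234, 234, 235, 234, 235, 235, 236, 234, 235, 235, 235, 235, 235, 235, 235, 236, 235, 235, 235, 234, 235, 235, 235, 235, 223, 192, 170, 166, 173, 199, 225, 222, 192, 169, 167, 167, 167, 166, 168, 165, 166, 167, 165, 166, 166, 162, 138, 99, 70, 75, 67, 70, 73, 66, 70]
```

View pics/w1c.png

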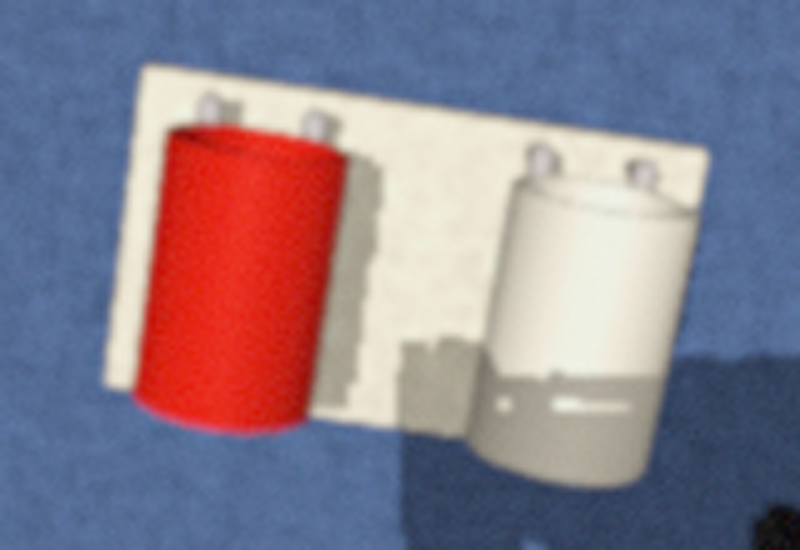

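```bash
python3 - <<'E'
from h import *
go(.491,-.3325,.032,-.142)
d=snap('wrist')
print('red base x',onz(d,264,224.5,.075),'white base',onz(d,341,237,.075), 'red mouth',onz(d,271,165.5,.075))
# pegs: dark brown
m=cv2.inRange(cv2.cvtColor(d['image'],cv2.COLOR_BGR2HSV),np.array((0,80,20)),np.array((20,255,135)))
n,l,s,c=cv2.connectedComponentsWithStats(m)
for i in range(1,n):
    if s[i,4]>60 and s[i,0]<150 and s[i,1]<200: print(s[i],c[i])
E
```

```text
shift [-0.0589 -0.0264  0.2986] turn(tool z) 0.145 then shift after turn [-0.0621 -0.0176  0.2986]
red base x [ 0.48205854 -0.33173867] white base [ 0.46438871 -0.43672334] red mouth [ 0.56218313 -0.34176232]
[129  79  14  63  93] [135.61290323 109.60215054]
[ 88 105  30  16 348] [103.95114943 113.13505747]
[  2 113  40  17 488] [ 22.79713115 120.51434426]
```

>>> play_rows --pt "0 -0.03 -0.0132 0 0.145" --pt "0 -0.0288 -0.0132 0 0" --pt "0 0 0 0.05 0" --pt "0 0 0 0.05 0" --pt "0 0 0 0.05 0" --pt "0 0 0 0.05 0" --pt "0 0 0 0.04 0" --pt "0 0 0 0.03 0" --pt "0 0 0 0.0286 0" --pt "0 0 0 0 0" --newtons 3

```text
time: 3.1
position: [0.4928, -0.3279, 0.0306]
ee_rot: [-0.001, 0.997, -0.072, -0.001]
contact_force: [-0.8, -0.4, 0.8]
width: 0.0953
gripper_force: 0.0
```

```bash
python3 - <<'E'
from h import *
print(pose()[0],yaw()); go(.492,-.3325,.032,-.142)
E
```

```text
[ 0.49277469 -0.32794245  0.03063247] -0.14425456657277308
shift [-0.0001  0.0046 -0.0014] turn(tool z) -0.002 then shift after turn [-0.0001  0.0046 -0.0014]
```

Correct sideways, close, then lift a little.

>>> play_rows --pt "0 0 0.0046 -0.001 0" --pt "0.3 0 0 0 0" --pt "0.6 0 0 0 0" --pt "0.8 0 0 0 0" --pt "0.8 0 0 0 0" --pt "0.8 0 0 0 0" --pt "0.8 0 0 0 0" --pt "0.8 0 0 -0.02 0" --pt "0.8 0 0 -0.03 0" --pt "0.8 0 0 -0.03 0" --pt "0.8 0 0 -0.03 0" --pt "0.8 0 0 0 0" --newtons 3

```text
time: 4.6
position: [0.4939, -0.3332, 0.1449]
ee_rot: [0.001, 0.997, -0.073, 0.002]
contact_force: [0.3, -0.1, 0.0]
width: 0.0531
gripper_force: 3.0
```

```bash
python3 - <<'E'
from h import *
d=snap('side','s1.png');w=snap('wrist','w2.png')
cv2.imwrite('pics/a.png',np.hstack([cv2.resize(d['image'],(400,300)),cv2.resize(w['image'],(400,300))]))
E
```

```text
(no output)
```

View pics/a.png

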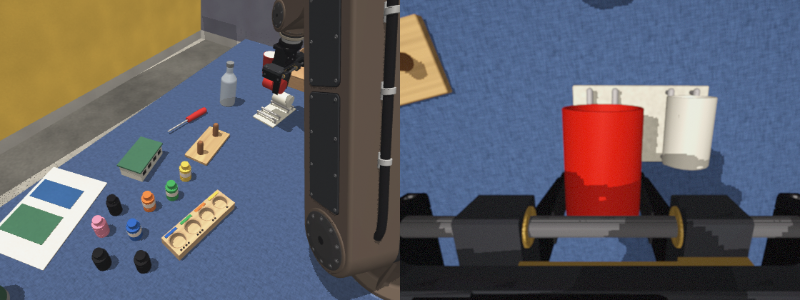

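The cup is held but friction keeps it level, with its mouth forward. I'll turn it by hooking the lower inside of the rim over a peg and swinging the gripper up and over, so the peg ends up inside the cup. First I need the peg positions.

```bash
python3 - <<'E'
from h import *
d=snap('wrist'); p,r=pose()
m=mask(d,'red'); ys,xs=np.where(m); k=(ys>100)&(xs>350*0+380*0)
b=[b for b in blobs(d,'red',3000)]
for q in b: print(cv2.boundingRect(q))
for s in(60,63,66,69):
  for f in(0,.15,.3):
    P=np.array([s*np.cos(f)+26*np.sin(f),0,-19+s*np.sin(f)-26*np.cos(f)])/1000
    print(s,f,np.round(proj(d,p+r@P)))
go(.5,-.05,.30,0)
E
```

```text
(228, 146, 113, 157)
60 0 [285. 166.]
60 0.15 [285. 154.]
60 0.3 [285. 147.]
63 0 [285. 158.]
63 0.15 [285. 147.]
63 0.3 [285. 140.]
66 0 [285. 150.]
66 0.15 [285. 139.]
66 0.3 [285. 133.]
69 0 [285. 142.]
69 0.15 [285. 132.]
69 0.3 [285. 126.]
shift [-0.0339 -0.2805 -0.1578] turn(tool z) -0.145 then shift after turn [ 0.007  -0.2824 -0.1578]
```

>>> play_rows --pt "0.8 0 0 -0.04 0" --pt "0.8 0 0 -0.04 0" --pt "0.8 0 0 -0.04 0" --pt "0.8 0 0 -0.038 -0.145" --pt "0.8 0.001 -0.04 0 0" --pt "0.8 0.001 -0.04 0 0" --pt "0.8 0.001 -0.04 0 0" --pt "0.8 0.001 -0.04 0 0" --pt "0.8 0.001 -0.04 0 0" --pt "0.8 0.001 -0.04 0 0" --pt "0.8 0.001 -0.042 0 0" --pt "0.8 0 0 0 0"

```text
time: 6.25
position: [0.5, -0.0485, 0.2999]
ee_rot: [-0.0, 1.0, 0.001, -0.001]
contact_force: [-0.1, -0.6, -0.1]
width: 0.0534
gripper_force: 3.0
```

```bash
python3 - <<'E'
from h import *
print(pose()[0],yaw(),bot.get_state()['width']); d=snap('wrist','w3.png')
b=blobs(d,'wood',800)[0]; R_=cv2.minAreaRect(b)
print([np.round(onz(d,*q,.012),4).tolist() for q in cv2.boxPoints(R_)],np.round(onz(d,*R_[0],.012),4))
E
```

```text
[ 0.49998132 -0.04853587  0.2999301 ] 0.0027832837712378476 0.05344577814308461
[[0.6579, 0.0352], [0.6739, -0.1427], [0.5849, -0.1584], [0.5667, 0.0303]] [ 0.6222 -0.0593]
```

View pics/w3.png

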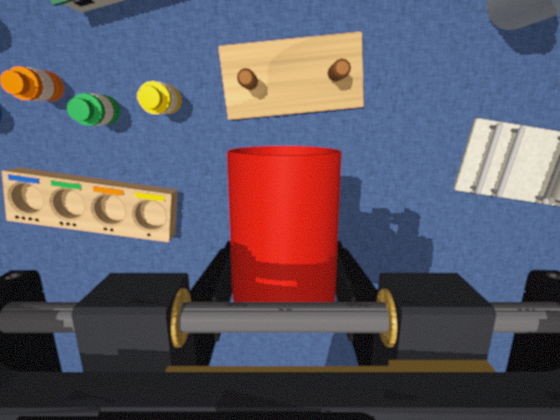

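The wrist view shows the peg tips near (245,77) and (342,68). The stand corners are (219,44), (362,32), (364,106) and (229,120).

```bash
python3 - <<'E'
from h import *
d=snap('wrist')
m=cv2.inRange(cv2.cvtColor(d['image'],cv2.COLOR_BGR2HSV),np.array((0,100,20)),np.array((20,255,150)))
m[:, :215]=0; m[125:]=0
n,l,s,c=cv2.connectedComponentsWithStats(m)
for i in range(1,n):
    if s[i,4]>60: print(s[i],c[i])
C=[onz(d,*q,.012) for q in((219,44),(362,32),(364,106),(229,120))]
print(np.round(C,4),'centre',np.mean(C,0)); C=np.array(C)
a=(C[0]+C[3]-C[1]-C[2]); th=-np.arctan2(a[0],a[1]); print('yaw',th)
o=np.mean(C,0); yv=np.array([-np.sin(th),np.cos(th)])
for k in(.055,-.055): P=o+k*yv; print('peg',P,'proj tip',proj(d,[*P,.067]),'foot',proj(d,[*P,.012]))
E
```

```text
[327  59  23  24 257] [336.53307393  73.17509728]
[237  69  21  22 184] [249.02173913  81.54891304]
[[ 0.6593  0.0322]
 [ 0.6732 -0.1458]
 [ 0.5855 -0.1545]
 [ 0.5673  0.0238]] centre [ 0.62132401 -0.06105589]
yaw 0.08981035219667627
peg [ 0.61639108 -0.00627756] proj tip (np.float64(246.0252290925678), np.float64(76.6082954106621)) foot (np.float64(250.64807989708936), np.float64(80.65710406455997))
peg [ 0.62625694 -0.11583423] proj tip (np.float64(343.4431754755216), np.float64(67.40542994884692)) foot (np.float64(336.06742145462573), np.float64(72.61754635922583))
```

```bash
python3 - <<'E'
from h import *
go(.5217,-.1253,.2,.09)
E
```

```text
shift [0.0216 0.0747 0.1001] turn(tool z) -0.089 then shift after turn [0.0148 0.0764 0.1001]
```

>>> play_rows --pt "0.8 0.0108 0.0375 0.03 0" --pt "0.8 0.0108 0.0375 0.03 -0.089" --pt "0.8 0 0 0.04 0" --pt "0.8 0 0 0 0" --pt "0.8 0 0 0 0"

```text
time: 6.98
position: [0.5222, -0.1261, 0.2021]
ee_rot: [0.0, 0.999, 0.044, 0.0]
contact_force: [0.2, -0.1, -0.5]
width: 0.0528
gripper_force: 3.0
```

```bash
python3 - <<'E'
from h import *
print(pose()[0],yaw());go(.5217,-.1253,.054,.09)
E
```

```text
[ 0.5222265  -0.12613058  0.20207635] 0.08820660023574878
shift [-0.0006 -0.0009  0.1481] turn(tool z) -0.002 then shift after turn [-0.0006 -0.0009  0.1481]
```

>>> play_rows --pt "0.8 0 0 0.05 0" --pt "0.8 0 0 0.05 0" --pt "0.8 0 0 0.04 0" --pt "0.8 0 0 0.008 0" --pt "0.8 0.014 0 0 0" --pt "0.8 0.014 0 0 0" --pt "0.8 0.005 0 -0.011 0" --pt "0.8 0.007 0 -0.01 0" --pt "0.8 0.0085 0 -0.009 0" --pt "0.8 0.01 0 -0.007 0" --pt "0.8 0.011 0 -0.0055 0" --pt "0.8 0 0 0 0"

```text
time: 8.48
position: [0.5919, -0.1194, 0.0957]
ee_rot: [0.0, 0.999, 0.045, 0.0]
contact_force: [-0.7, -0.4, -1.1]
width: 0.0532
gripper_force: 3.0
```

```bash
python3 - <<'E'
from h import *
d=snap('side','s2.png');w=snap('wrist','w4.png')
c=d['image'][90:270,200:440]
cv2.imwrite('pics/b.png',np.hstack([cv2.resize(c,(400,300)),cv2.resize(w['image'],(400,300))]))
E
```

```text
(no output)
```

View pics/b.png

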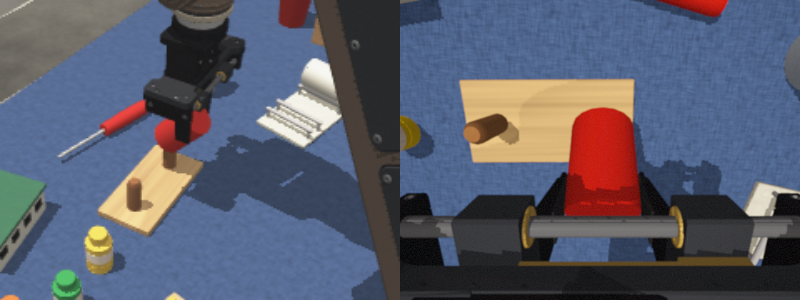

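It works: the cup is tilting mouth-down over the right peg. I'll continue the arc.

>>> play_rows --pt "0.8 0.0117 0 -0.0033 0" --pt "0.8 0.012 0 -0.0012 0" --pt "0.8 0.0122 0 0.001 0" --pt "0.8 0.012 0 0.003 0" --pt "0.8 0.006 0 0.002 0" --pt "0.8 0 0 0 0" --pt "0.8 0 0 0 0"

```text
time: 9.45
position: [0.6446, -0.1147, 0.094]
ee_rot: [0.0, 0.999, 0.044, 0.0]
contact_force: [0.2, -0.5, -1.6]
width: 0.0531
gripper_force: 3.0
```

```bash
python3 - <<'E'
from h import *
print(pose()[0]); go(.6263,-.1158,.09,.09)
d=snap('side','s3.png');w=snap('wrist','w5.png')
c=d['image'][90:270,200:440]
cv2.imwrite('pics/c.png',np.hstack([cv2.resize(c,(400,300)),cv2.resize(w['image'],(400,300))]))
E
```

```text
[ 0.64462831 -0.1146536   0.09404845]
shift [-0.0184 -0.0005  0.004 ] turn(tool z) -0.001 then shift after turn [-0.0184 -0.0005  0.004 ]
```

View pics/c.png

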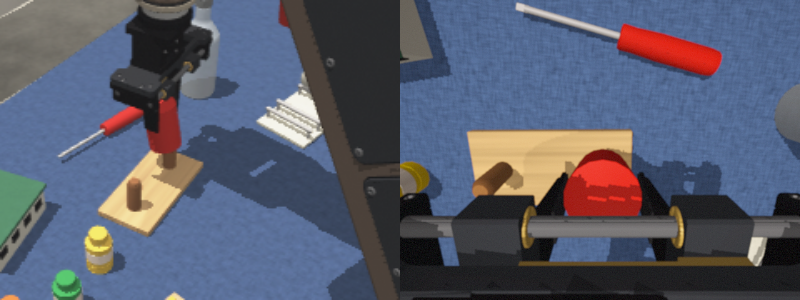

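The cup is almost upright with the peg inside it. I'll push a bit further, bring it back to centre and lower it.

>>> play_rows --pt "0.8 0.007 0 0.001 0" --pt "0.8 0.005 0 0.001 0" --pt "0.8 -0.01 0 0.002 0" --pt "0.8 -0.01 0 0 0" --pt "0.8 -0.0104 0 0 0" --pt "0.8 0 0 0.015 0" --pt "0.8 0 0 0.008 0" --pt "0.8 0 0 0.004 0" --pt "0.8 0 0 0.004 0" --pt "0.8 0 0 0 0"

```text
time: 10.8
position: [0.6266, -0.1163, 0.0589]
ee_rot: [0.0, 0.999, 0.044, 0.0]
contact_force: [-0.3, 0.1, -1.0]
width: 0.053
gripper_force: 3.0
```

```bash
python3 - <<'E'
from h import *
print(pose()[0]); go(.6263,-.1158,.0585,.09)
E
```

```text
[ 0.62657331 -0.11626052  0.05890911]
shift [-0.0002 -0.0005  0.0004] turn(tool z) -0.001 then shift after turn [-0.0002 -0.0005  0.0004]
```

>>> play_rows --pt "0.8 0 0 0.0015 0" --pt "0.8 0 0 0.0015 0" --pt "0.8 0 0 0 0"

```text
time: 11.18
position: [0.6265, -0.1163, 0.0562]
ee_rot: [0.0, 0.999, 0.044, 0.0]
contact_force: [-1.1, -0.2, 3.7]
width: 0.0529
gripper_force: 3.0
```

>>> play_rows --pt "0.35 0 0 0 0" --pt "0.2 0 0 0 0" --pt "0 0 0 0 0" --pt "0 0 0 0 0" --pt "0 0 0 0 0" --pt "0 0 0 -0.05 0" --pt "0 0 0 -0.05 0" --pt "0 0 0 -0.05 0" --pt "0 -0.04 0 -0.05 0" --pt "0 -0.03 0 -0.04 0" --pt "0 0 0 0 0" --pt "0 0 0 0 0"

```text
time: 12.68
position: [0.5577, -0.1223, 0.2943]
ee_rot: [-0.0, 0.999, 0.044, -0.0]
contact_force: [-0.4, -0.2, -0.1]
width: 0.0951
gripper_force: 0.0
```

```bash
python3 - <<'E'
from h import *
print(pose()[0]); w=snap('wrist','w6.png')
for b in blobs(w,'red',400):
    (u,v),r=cv2.minEnclosingCircle(b); print(np.round([u,v,r],1),onz(w,u,v,.087), cv2.boundingRect(b))
print('exp top',proj(w,[.6263,-.1158,.087]),'r',26/1000*w['f']/(pose()[0][2]+.165-.087))
go(.50,-.41,.30,-.142)
E
```

```text
[ 0.55772007 -0.12231293  0.29427472]
[284.  131.   23.4] [ 0.6157373  -0.11689271] (262, 108, 45, 46)
[337.1  10.8  41.3] [ 0.73802099 -0.15953647] (297, 0, 82, 33)
exp top (np.float64(283.867239125617), np.float64(121.07901238860185)) r 23.351245386126855
shift [-0.0831  0.2815 -0.0064] turn(tool z) 0.231 then shift after turn [-0.0165  0.293  -0.0064]
```

The red cup is upright on its peg, about 10 mm off axis; the most the play allows is 12 mm and the limit is 16 mm. Now the white cup.

>>> play_rows --pt "0 -0.012 0.04 0 0" --pt "0 -0.012 0.04 0 0" --pt "0 -0.012 0.04 0 0" --pt "0 -0.012 0.04 0 0" --pt "0 -0.012 0.04 0 0" --pt "0 -0.012 0.04 0 0" --pt "0 -0.012 0.0415 -0.0064 0.116" --pt "0 0 0 0 0.115" --pt "0 0 0 0 0" --pt "0 0 0 0 0"

```text
time: 13.98
position: [0.4993, -0.4098, 0.3002]
ee_rot: [-0.0, 0.998, -0.069, -0.001]
contact_force: [-0.3, -0.3, 0.5]
width: 0.095
gripper_force: 0.0
```

```bash
python3 - <<'E'
from h import *
print(pose()[0],yaw()); w=snap('wrist','w7.png')
e=lambda s,y=-.0:None
import numpy as np
i=w['image']; cv2.imwrite('pics/w7c.png',cv2.resize(i[100:280,180:420],(800,600)))
c=np.array([.5075,-.384]);a=-.142;X=np.array([np.cos(a),np.sin(a)]);Y=np.array([-np.sin(a),np.cos(a)])
o=c-.048*Y; print('axis',o)
for s in(-.037,0,.037):
    print(s,o+s*X,proj(w,[*(o+s*X),.077]),proj(w,[*(o+s*X+.026*Y),.051]),proj(w,[*(o+s*X-.026*Y),.051]))
E
```

```text
[ 0.49926725 -0.40978381  0.300234  ] -0.13903747018287982
axis [ 0.50070688 -0.43151688]
-0.037 [ 0.46407929 -0.42628052] (np.float64(301.6572086895617), np.float64(205.64391799071214)) (np.float64(280.6893254777225), np.float64(200.07325639528634)) (np.float64(320.603400147941), np.float64(200.21331233125775))
0 [ 0.50070688 -0.43151688] (np.float64(302.23463733962535), np.float64(175.92292220067714)) (np.float64(280.71446823490675), np.float64(171.9622592221842)) (np.float64(321.6153408912363), np.float64(172.1026424572042))
0.037 [ 0.53733448 -0.43675324] (np.float64(302.8432161114202), np.float64(144.59858955381773)) (np.float64(280.7408855694534), np.float64(142.42621385847565)) (np.float64(322.67858643995044), np.float64(142.5667780175233))
```

View pics/w7c.png

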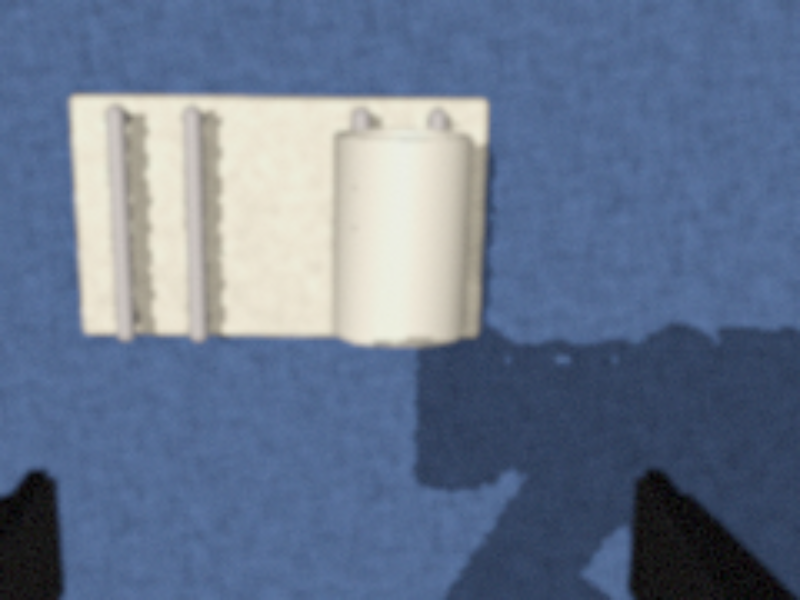

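The white cup spans columns 280–321 with its base at row 203.5, matching the model. Its base is at about x = 0.467.

```bash
python3 - <<'E'
from h import *
go(.476,-.428,.032,-.142)
E
```

```text
shift [-0.0203  0.0215  0.2686] turn(tool z) 0.003 then shift after turn [-0.0203  0.0215  0.2686]
```

>>> play_rows --pt "0 -0.0203 0.0215 0.04 0.003" --pt "0 0 0 0.05 0" --pt "0 0 0 0.05 0" --pt "0 0 0 0.04 0" --pt "0 0 0 0.03 0" --pt "0 0 0 0.03 0" --pt "0 0 0 0.0286 0" --pt "0 0 0 0 0" --pt "0 0 0 0 0"

```text
time: 15.15
position: [0.4764, -0.4288, 0.0337]
ee_rot: [0.0, 0.997, -0.072, 0.0]
contact_force: [-0.1, -0.3, 0.5]
width: 0.0951
gripper_force: 0.0
```

```bash
python3 - <<'E'
from h import *
print(pose()[0]);go(.476,-.428,.032,-.142)
E
```

```text
[ 0.47635135 -0.42879833  0.03368738]
shift [-0.0005 -0.0007  0.0017] turn(tool z) -0.002 then shift after turn [-0.0005 -0.0007  0.0017]
```

>>> play_rows --pt "0.3 0 0 0.0015 0" --pt "0.6 0 0 0 0" --pt "0.8 0 0 0 0" --pt "0.8 0 0 0 0" --pt "0.8 0 0 0 0" --pt "0.8 0 0 0 0" --pt "0.8 0 0 -0.02 0" --pt "0.8 0 0 -0.04 0" --pt "0.8 0 0 -0.04 0" --pt "0.8 0 0 -0.04 0" --pt "0.8 0 0 -0.03 0" --pt "0.8 0 0 0 0" --newtons 3

```text
time: 16.65
position: [0.4763, -0.4294, 0.2044]
ee_rot: [0.002, 0.997, -0.073, 0.002]
contact_force: [-0.3, -0.3, -1.3]
width: 0.0529
gripper_force: 3.0
```

```bash
python3 - <<'E'
from h import *
print(pose()[0]);go(.5118,-.0158,.2,.09)
w=snap('wrist'); m=w['image'][:,285].mean(1); print([int(x) for x in m[110:200:3]])
p,r=pose()
for s in(62,66,70): print(s,proj(w,p+r@(np.array([s,0,-45])/1000)))
E
```

```text
[ 0.47634291 -0.42943406  0.2044267 ]
shift [-0.0248 -0.4144  0.0028] turn(tool z) -0.235 then shift after turn [ 0.0725 -0.4088  0.0028]
[106, 108, 160, 216, 212, 212, 216, 215, 216, 216, 211, 223, 222, 212, 223, 224, 224, 222, 224, 224, 224, 224, 224, 223, 223, 224, 224, 223, 225, 222]
62 (np.float64(284.3933430407365), np.float64(160.87566563511666))
66 (np.float64(284.4038784258334), np.float64(150.3753691369317))
70 (np.float64(284.4146011312656), np.float64(139.6883761827557))
```

>>> play_rows --pt "0.8 -0.0025 -0.0414 0 0" --pt "0.8 -0.0025 -0.0414 0 0" --pt "0.8 -0.0025 -0.0414 0 0" --pt "0.8 -0.0025 -0.0414 0 0" --pt "0.8 -0.0025 -0.0414 0 0" --pt "0.8 -0.0025 -0.0414 0 0" --pt "0.8 -0.0025 -0.0414 0 0" --pt "0.8 -0.0025 -0.0414 0 0" --pt "0.8 -0.0025 -0.0414 0 0" --pt "0.8 -0.0025 -0.0418 0 -0.117" --pt "0.8 0 0 0 -0.118" --pt "0.8 0 0 0 0"

```text
time: 18.2
position: [0.5106, -0.0146, 0.2002]
ee_rot: [-0.0, 0.999, 0.045, -0.001]
contact_force: [0.2, -0.2, -0.6]
width: 0.0527
gripper_force: 3.0
```

```bash
python3 - <<'E'
from h import *
print(pose()[0],yaw());go(.5118,-.0158,.054,.09)
E
```

```text
[ 0.51056261 -0.01458878  0.20017217] 0.08986381100436425
shift [0.0014 0.0014 0.1462] turn(tool z) -0.0 then shift after turn [0.0014 0.0014 0.1462]
```

>>> play_rows --pt "0.8 0.0014 0.0014 0.05 0" --pt "0.8 0 0 0.05 0" --pt "0.8 0 0 0.036 0" --pt "0.8 0 0 0.01 0" --pt "0.8 0.014 0 0 0" --pt "0.8 0.014 0 0 0" --pt "0.8 0.005 0 -0.011 0" --pt "0.8 0.007 0 -0.01 0" --pt "0.8 0.0085 0 -0.009 0" --pt "0.8 0.01 0 -0.007 0" --pt "0.8 0.011 0 -0.0055 0" --pt "0.8 0 0 0 0"

```text
time: 19.7
position: [0.5827, -0.01, 0.0978]
ee_rot: [0.0, 0.999, 0.045, 0.0]
contact_force: [-0.5, 0.9, -1.3]
width: 0.0528
gripper_force: 3.0
```

>>> play_rows --pt "0.8 0.0117 0 -0.0033 0" --pt "0.8 0.012 0 -0.0012 0" --pt "0.8 0.0122 0 0.001 0" --pt "0.8 0.012 0 0.003 0" --pt "0.8 0.006 0 0.002 0" --pt "0.8 0.006 0 0.002 0" --pt "0.8 0.005 0 0.002 0" --pt "0.8 0 0 0 0"

```text
time: 20.7
position: [0.6466, -0.0042, 0.092]
ee_rot: [0.0, 0.999, 0.045, 0.0]
contact_force: [0.2, 0.5, -0.2]
width: 0.0517
gripper_force: 3.0
```

```bash
python3 - <<'E'
from h import *
print(pose()[0]); go(.6164,-.0063,.0585,.09)
d=snap('side','s4.png');w=snap('wrist','w8.png')
c=d['image'][120:300,180:420]
cv2.imwrite('pics/e.png',np.hstack([cv2.resize(c,(400,300)),cv2.resize(w['image'],(400,300))]))
E
```

```text
[ 0.64661702 -0.00417457  0.09196122]
shift [-0.0303 -0.0006  0.0335] turn(tool z) -0.0 then shift after turn [-0.0303 -0.0006  0.0335]
```

View pics/e.png

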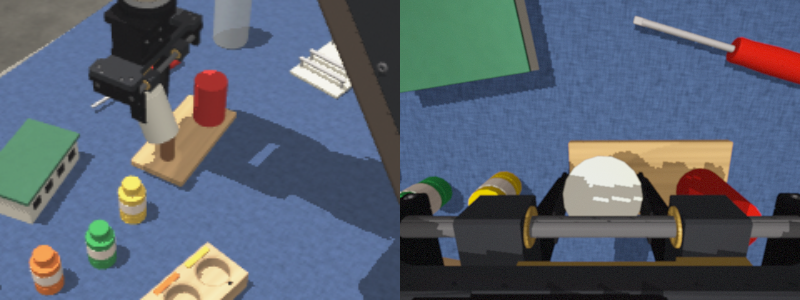

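The red cup is fine. The white cup has slightly over-rotated (mouth a bit toward the robot), and lowering onto the plate will right it.

>>> play_rows --pt "0.8 -0.01 0 0 0" --pt "0.8 -0.012 0 0 0" --pt "0.8 0 0 0.015 0" --pt "0.8 0 0 0.01 0" --pt "0.8 0 0 0.004 0" --pt "0.8 0 0 0.003 0" --pt "0.8 0 0 0.0025 0" --pt "0.8 0 0 0 0"

```text
time: 21.8
position: [0.6247, -0.0061, 0.0578]
ee_rot: [0.0, 0.999, 0.045, 0.0]
contact_force: [0.5, 0.9, 1.7]
width: 0.0516
gripper_force: 3.0
```

```bash
python3 - <<'E'
from h import *
print(pose()[0]); go(.6164,-.0063,.0585,.09)
w=snap('wrist','w9.png'); d=snap('side')
m=mask(w,'white'); ys,xs=np.where(m[:,200:340]); print(ys.min(),ys.max(),proj(w,[.6164,-.0063,.087]),proj(w,[.6164+.026,-.0063,.087]))
cv2.imwrite('pics/f.png',np.hstack([cv2.resize(d['image'][120:300,180:420],(400,300)),cv2.resize(w['image'],(400,300))]))
E
```

```text
[ 0.62471759 -0.00612964  0.0578307 ]
shift [-0.0083 -0.0006 -0.0007] turn(tool z) -0.0 then shift after turn [-0.0083 -0.0006 -0.0007]
183 334 (np.float64(283.6821725005152), np.float64(301.7379266796679)) (np.float64(288.77075724290944), np.float64(252.22962345958032))
```

View pics/f.png

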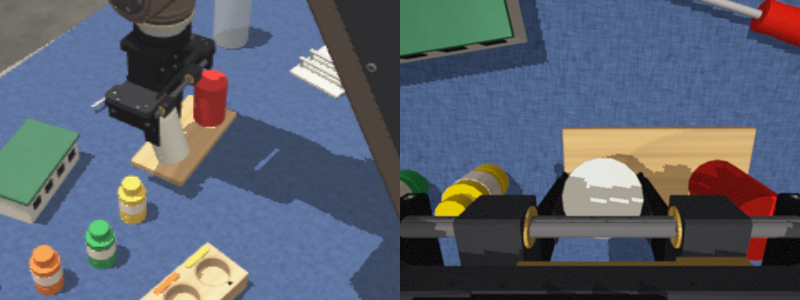

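>>> play_rows --pt "0.8 -0.003 0 0.0015 0" --pt "0.8 -0.003 0 0.0015 0" --pt "0.8 0 0 0 0" --pt "0.4 0 0 0 0" --pt "0.3 0 0 0 0" --pt "0 0 0 0 0" --pt "0 0 0 0 0" --pt "0 0 0 0 0" --pt "0 0 0 -0.04 0" --pt "0 0 0 -0.05 0" --pt "0 -0.01 0 -0.05 0" --pt "0 -0.04 0 -0.05 0"

```text
time: 23.4
position: [0.5699, -0.0111, 0.2448]
ee_rot: [0.0, 0.999, 0.045, 0.0]
contact_force: [-0.8, 0.0, 0.4]
width: 0.0947
gripper_force: 0.0
```

>>> play_rows --pt "0 -0.03 0 -0.04 0" --pt "0 0 0 0 0" --pt "0 0 0 0 0"

```text
time: 23.78
position: [0.5399, -0.0138, 0.283]
ee_rot: [0.0, 0.999, 0.045, -0.0]
contact_force: [-0.2, 0.1, -0.5]
width: 0.0949
gripper_force: 0.0
```

```bash
python3 - <<'E'
from h import *
print(pose()[0]); w=snap('wrist','w10.png')
for c in('red','white'):
  for b in blobs(w,c,400):
    (u,v),r=cv2.minEnclosingCircle(b); print(c,np.round([u,v,r],1),onz(w,u,v,.087), cv2.boundingRect(b))
for c in('yellow','orange','green','blue'):
  for b in blobs(w,c,40)[:4]:
    (u,v),r=cv2.minEnclosingCircle(b); print(c,np.round([u,v,r],1),onz(w,u,v,.067), cv2.boundingRect(b))
cv2.imwrite('pics/w10.png',w['image'])
E
```

```text
[ 0.5398991  -0.01378962  0.28295845]
red [379.9 122.   29.2] [ 0.61707247 -0.10915421] (351, 100, 59, 49)
red [438.    4.   39.2] [ 0.73182252 -0.14628253] (399, 0, 79, 23)
white [520.5 216.5  51. ] [ 0.52726414 -0.28869046] (473, 169, 87, 86)
white [283.2 124.4  25.6] [ 0.60535488 -0.00684214] (259, 99, 50, 51)
yellow [185.7 123.7  16.8] [0.59548097 0.10241596] (170, 108, 32, 32)
yellow [168.5 219.   15. ] [0.48044183 0.12249332] (154, 214, 30, 11)
orange [49.7 97.9 20.9] [0.60969434 0.25186709] (30, 81, 41, 34)
orange [77.5 98.7 14.4] [0.61163138 0.22141835] (73, 85, 17, 29)
orange [126.  210.   15.5] [0.48732704 0.1736677 ] (111, 205, 31, 11)
green [113.4 129.8  18.1] [0.58143592 0.18378183] (96, 113, 36, 33)
green [ 83.5 200.5  15.2] [0.49473378 0.22399694] (69, 196, 30, 11)
green [134.5 127.5  13.7] [0.58613267 0.159949  ] (132, 114, 14, 28)
blue [ 39.5 191.   15. ] [0.50185907 0.27528619] (25, 187, 30, 9)
```

View pics/w10.png

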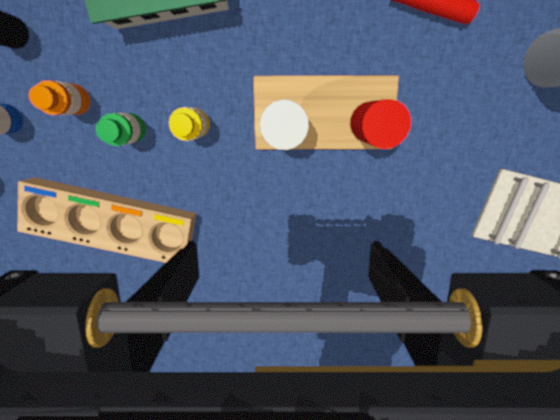

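Both cups are upright on their pegs: white at (284,125), red at (382,124). Their offsets are about 11 mm, under the 16 mm limit. From here I work numerically. I'll turn to yaw ≈ 1.43 so the fingers close across the rack, then view the rack and pots.

>>> play_rows --pt "0.3 0 -0.02 0 -0.168" --pt "0.3 0 -0.02 0 -0.168" --pt "0.3 0 -0.02 0 -0.168" --pt "0.3 0 -0.02 0 -0.168" --pt "0.3 0 0 0 -0.168" --pt "0.3 0 0 0 -0.168" --pt "0.3 0 0 0 -0.168" --pt "0.3 0 0 0 -0.164" --pt "0.3 0 0 0 0"

```text
time: 24.95
position: [0.5137, 0.0603, 0.282]
ee_rot: [-0.001, 0.755, 0.655, -0.001]
contact_force: [-1.2, -0.4, 0.7]
width: 0.0665
gripper_force: 0.0
```

```bash
python3 - <<'E'
from h import *
print(pose()[0],yaw(),bot.get_state()['width'],bot.get_state()['q']);go(.53,.15,.283,1.43)
E
```

```text
[0.51367569 0.06034909 0.28199032] 1.4287660424689699 0.06649666002089369 [-1.07728145e-02  2.70401664e-01  1.72425309e+00 -8.37711740e-05
  1.14934102e+00  1.31292295e-01]
shift [ 0.0911  0.0035 -0.0011] turn(tool z) -0.001 then shift after turn [ 0.0911  0.0036 -0.0011]
```

>>> play_rows --pt "0.3 0.045 0.0018 0 0" --pt "0.3 0.046 0.0018 0 0" --pt "0.3 0 0 0 0" --pt "0.3 0 0 0 0"

```text
time: 25.45
position: [0.5297, 0.1497, 0.2826]
ee_rot: [-0.0, 0.756, 0.655, -0.001]
contact_force: [-0.6, -0.4, -0.1]
width: 0.0663
gripper_force: 0.0
```

```bash
cat >> h.py <<'E'
def bars(w):
    "bar centres (rack top z=.03): elongated blobs of pot colours"
    o={}
    for c in('yellow','orange','green','blue'):
        for b in blobs(w,c,60):
            (u,v),(a,h),_=cv2.minAreaRect(b)
            q=onz(w,u+.5,v+.5,.03)
            if max(a,h)>2*min(a,h) and .40<q[0]<.54: o.setdefault(c,(q,round(a),round(h)))
    return o
def pots(w):
    o={}
    for c in('yellow','orange','green','blue'):
        for b in blobs(w,c,250):
            x,y,ww,hh=cv2.boundingRect(b)
            if max(ww,hh)<1.6*min(ww,hh): o.setdefault(c,[]).append((np.round(onz(w,x+ww/2,y+hh/2,.05),4).tolist(),(x,y,ww,hh)))
    return o
E
python3 - <<'E'
from h import *
print(pose()[0],yaw()); w=snap('wrist','w11.png')
B=bars(w); print(B); print(pots(w))
# dark hole blobs on rack: wood mask filled minus
hs=cv2.cvtColor(w['image'],cv2.COLOR_BGR2HSV)
g=cv2.GaussianBlur(cv2.cvtColor(w['image'],cv2.COLOR_BGR2GRAY),(5,5),1)
c=cv2.HoughCircles(g,cv2.HOUGH_GRADIENT,1,25,param1=80,param2=14,minRadius=14,maxRadius=22)
for u,v,r in c[0]:
    q=onz(w,u,v,.03)
    if .40<q[0]<.52 and .1<q[1]<.35: print('hough',u,v,r,q)
cv2.imwrite('pics/g.png',w['image'])
E
```

```text
[0.52970785 0.14971578 0.28264378] 1.4280426129527872
{'yellow': (array([0.46733623, 0.13400745]), 29, 6), 'green': (array([0.48292606, 0.24520184]), 31, 4), 'blue': (array([0.4911466 , 0.30068852]), 34, 4)}
{'yellow': [([0.5945, 0.1085], (324, 189, 30, 29))], 'green': [([0.5809, 0.1907], (305, 123, 32, 32))]}
hough 218.5 190.5 14.5 [0.44341829 0.14223341]
hough 208.5 57.5 15.9 [0.46316708 0.30040459]
hough 211.5 106.5 15.6 [0.45556366 0.24621155]
hough 217.5 147.5 20.3 [0.45306029 0.19682676]
```

View pics/g.png

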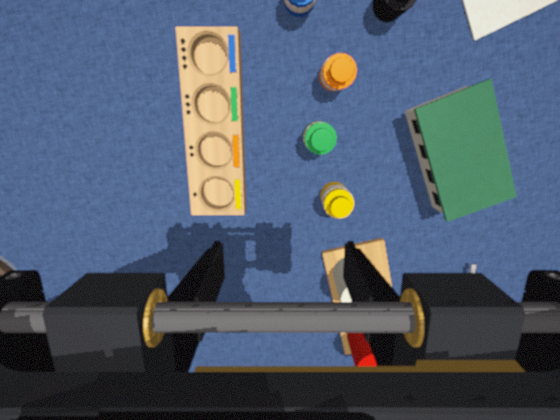

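The view shows the rack at columns 176–244, rows 26–215, with the bars and holes clear. The pots are yellow (340,202), green (319,138), orange (339,71) and blue (300,3). The rack's left, top and bottom edges all belong to its top face, so I can fit those.

```bash
cat >> h.py <<'E'
def rack(w,dbg=False):
    m=mask(w,'wood'); n,l,s,c=cv2.connectedComponentsWithStats(m)
    # component containing most of rack: by expected pixel
    e=proj(w,[.455,.221,.03]); i=max(range(1,n),key=lambda i:s[i,4]-20*np.hypot(*(c[i]-e)))
    M=cv2.morphologyEx((l==i).astype(np.uint8),cv2.MORPH_CLOSE,np.ones((9,9)))
    x,y,ww,hh=s[i,:4]
    L=np.array([onz(w,np.where(M[v])[0].min(),v+.5,.03) for v in range(y+12,y+hh-12)])
    k=np.polyfit(L[:,1],L[:,0],1); r=np.abs(np.polyval(k,L[:,1])-L[:,0]); L=L[r<.0015]; k=np.polyfit(L[:,1],L[:,0],1)
    th=-np.arctan(k[0]); X=np.array([np.cos(th),np.sin(th)]);Y=np.array([-X[1],X[0]])
    cols=range(x+25,x+ww-15)
    T=np.mean([onz(w,u+.5,np.where(M[:,u])[0].min(),.03)@Y for u in cols]); B=np.mean([onz(w,u+.5,np.where(M[:,u])[0].max()+1,.03)@Y for u in cols])
    xl=np.mean(L@X)
    if dbg: print('rack box',s[i],'yaw',th,'len',T-B)
    ctr=(xl+.035)*X+(T+B)/2*Y
    return ctr,th,[ctr+k*Y for k in(-.084,-.028,.028,.084)]
E
python3 - <<'E'
from h import *
w=snap('wrist'); c,th,H=rack(w,True); print(c,np.round(H,4).tolist())
X=np.array([np.cos(th),np.sin(th)]);Y=np.array([-X[1],X[0]])
for k,(q,_,_) in bars(w).items(): print(k,(q-c)@X,(q-c)@Y)
for h in H: print(proj(w,[*h,.03]),proj(w,[*h,.008]))
go(.5945,.030,.15,1.43)
E
```

```text
rack box [  176    26    70   189 10179] yaw -0.1414619232913543 len 0.2249279496987427
[0.45149385 0.2204522 ] [[0.4397, 0.1373], [0.4475, 0.1927], [0.4554, 0.2482], [0.4633, 0.3036]]
yellow 0.02785160098908311 -0.08375504131305592
green 0.027686304919314852 0.028555400668399653
blue 0.028072058476453894 0.08475025932314606
(np.float64(216.30197791287867), np.float64(194.23436034818283)) (np.float64(219.40255065902696), np.float64(190.35433612608205))
(np.float64(213.7172087997376), np.float64(151.0666554501394)) (np.float64(217.05231941209775), np.float64(149.110364931349))
(np.float64(210.9304345332112), np.float64(104.52530344184441)) (np.float64(214.52751513622746), np.float64(104.8028292527275))
(np.float64(207.9170114432555), np.float64(54.19873538637913)) (np.float64(211.80793689014075), np.float64(57.07722480849321))
shift [-0.1086  0.0811  0.1331] turn(tool z) -0.002 then shift after turn [-0.1088  0.0809  0.1331]
```

```bash
cat >> h.py <<'E'
TH=1.4293
def pot(c,guess=None):
    "pot seen near the nadir: body outline at z=.05; prints moves to grasp it"
    w=snap('wrist'); P=pots(w).get(c,[]); print(c,P,pose()[0],yaw())
    if P:
        q=np.array(min(P,key=lambda a:np.hypot(*(np.array(a[1][:2])-[268,95])))[0]); go(*q,.028,TH)
def hover(q): go(q[0]-.080*np.cos(TH),q[1]-.080*np.sin(TH),.2,TH)
E
python3 - <<'E'
from h import *
hover((.5945,.1085))
E
```

```text
shift [-0.1109  0.07    0.0831] turn(tool z) -0.002 then shift after turn [-0.111   0.0699  0.0831]
```

>>> play_rows --pt "0.3 -0.037 0.0234 0.02 0" --pt "0.3 -0.037 0.0233 0.03 0" --pt "0.3 -0.037 0.0233 0.033 0" --pt "0.3 0 0 0 0" --pt "0.3 0 0 0 0"

```text
time: 26.18
position: [0.5834, 0.0296, 0.2008]
ee_rot: [0.0, 0.756, 0.655, 0.0]
contact_force: [-0.5, 0.1, -0.2]
width: 0.0665
gripper_force: 0.0
```

```bash
python3 - <<'E'
from h import *
pot('yellow')
E
```

```text
yellow [([0.5947, 0.1072], (263, 92, 40, 42))] [0.58349368 0.03020625 0.20121355] 1.4290661695819158
shift [0.0778 0.     0.1732] turn(tool z) -0.0 then shift after turn [7.780e-02 1.000e-04 1.732e-01]
```

>>> play_rows --pt "0.3 0.039 0 0 0" --pt "0.3 0.0388 0 0 0" --pt "0.3 0 0 0.04 0" --pt "0.3 0 0 0.04 0" --pt "0.3 0 0 0.04 0" --pt "0.3 0 0 0.03 0" --pt "0.3 0 0 0.023 0" --pt "0.3 0 0 0 0" --pt "0.7 0 0 0 0" --pt "0.7 0 0 0 0" --pt "0.7 0 0 0 0" --pt "0.7 0 0 0 0" --newtons 15

```text
time: 27.72
position: [0.5947, 0.1071, 0.0281]
ee_rot: [0.0, 0.755, 0.656, 0.0]
contact_force: [-1.8, 0.9, 6.4]
width: 0.0373
gripper_force: 15.0
```

```bash
python3 - <<'E'
from h import *
s=bot.get_state(); print(pose()[0],s['width'],s['gripper_force']); go(.4397,.1373,.12,TH)
E
```

```text
[0.59467637 0.10713346 0.02806962] 0.03730589818251671 15.00165268778801
shift [ 0.0081 -0.1576 -0.0921] turn(tool z) 0.0 then shift after turn [ 0.008  -0.1576 -0.0921]
```

>>> play_rows --pt "0.7 0 0 -0.03 0" --pt "0.7 0 0 -0.04 0" --pt "0.7 0 0 -0.022 0" --pt "0.7 0.002 -0.04 0 0" --pt "0.7 0.002 -0.04 0 0" --pt "0.7 0.002 -0.04 0 0" --pt "0.7 0.002 -0.0376 0 0" --pt "0.7 0 0 0.03 0" --pt "0.7 0 0 0.025 0" --pt "0.7 0 0 0 0"

```text
time: 28.98
position: [0.4388, 0.1371, 0.0635]
ee_rot: [-0.001, 0.755, 0.656, -0.001]
contact_force: [-0.3, -0.6, 0.5]
width: 0.0373
gripper_force: 15.0
```

```bash
python3 - <<'E'
from h import *
s=bot.get_state(); print(pose()[0],s['width'],s['contact_force']); go(.4397,.1373,.036,TH)
E
```

```text
[0.43883307 0.13705758 0.06348711] 0.03725686729655481 [-0.29734551 -0.64964624  0.50269654]
shift [0.0004 0.0009 0.0275] turn(tool z) 0.0 then shift after turn [0.0004 0.0009 0.0275]
```

>>> play_rows --pt "0.7 0.0004 0.0009 0.006 0" --pt "0.7 0 0 0.006 0" --pt "0.7 0 0 0.006 0" --pt "0.7 0 0 0.006 0" --pt "0.7 0 0 0.003 0" --pt "0.7 0 0 0 0"

```text
time: 29.72
position: [0.4404, 0.1374, 0.0372]
ee_rot: [-0.0, 0.755, 0.656, -0.0]
contact_force: [-1.0, 0.6, -0.2]
width: 0.0376
gripper_force: 15.0
```

```bash
python3 - <<'E'
from h import *
s=bot.get_state(); print(pose()[0],s['width'],s['contact_force']); go(.4397,.1373,.036,TH)
E
```

```text
[0.44040887 0.13744177 0.03721189] 0.03760228182583791 [-0.95203321  0.6022315  -0.17652814]
shift [-0.0002 -0.0007  0.0012] turn(tool z) 0.0 then shift after turn [-0.0002 -0.0007  0.0012]
```

>>> play_rows --pt "0.4 0 0 0 0" --pt "0.3 0 0 0 0" --pt "0.3 0 0 0 0" --pt "0.3 0 0 0 0" --pt "0.3 0 0 -0.03 0" --pt "0.3 0 0 -0.034 0" --pt "1 0 0 0 0" --pt "1 0 0 0 0" --pt "1 0 0 0 0" --pt "1 0 0 0 0" --pt "1 0 0 0 0" --pt "1 0 0 0 0"

```text
time: 31.22
position: [0.4404, 0.1375, 0.1012]
ee_rot: [-0.0, 0.755, 0.656, -0.0]
contact_force: [0.3, 0.5, -0.6]
width: 0.0122
gripper_force: 0.0
```

```bash
python3 - <<'E'
from h import *
s=bot.get_state(); print(pose()[0],s['width'],s['contact_force']); go(.4397,.1373,.068,TH)
E
```

```text
[0.44042554 0.13745934 0.10123705] 0.012177207247930618 [ 0.29976015  0.54103824 -0.63417087]
shift [-0.0003 -0.0007  0.0332] turn(tool z) 0.0 then shift after turn [-0.0003 -0.0007  0.0332]
```

>>> play_rows --pt "1 0 0 0 0" --pt "1 0 0 0.015 0" --pt "1 0 0 0.009 0" --pt "1 0 0 0.003 0" --pt "1 0 0 0.003 0" --pt "1 0 0 0.002 0" --pt "1 0 0 0.001 0" --pt "1 0 0 0 0"

```text
time: 32.22
position: [0.4408, 0.1375, 0.0701]
ee_rot: [0.001, 0.755, 0.656, 0.001]
contact_force: [-5.8, -2.2, 29.3]
width: 0.0006
gripper_force: 14.5
```

Yellow's cap is home: the tip is at 70.1 mm with 29 N. Next is orange.

>>> play_rows --pt "1 0 0 -0.02 0" --pt "0.3 0 0 -0.05 0" --pt "0.3 0 0 -0.06 0" --pt "0.3 0.015 0.038 0 0" --pt "0.3 0.015 0.038 0 0" --pt "0.3 0.015 0.038 0 0" --pt "0.3 0.015 0.035 0 0" --pt "0.3 0 0 0 0" --pt "0.3 0 0 0 0"

```text
time: 33.35
position: [0.5957, 0.1758, 0.1981]
ee_rot: [-0.0, 0.755, 0.656, -0.0]
contact_force: [-0.2, 0.9, -0.6]
width: 0.066
gripper_force: 0.0
```

```bash
cat >> h.py <<'E'
def look():
    w=snap('wrist'); print(pose()[0],yaw())
    for c in('yellow','orange','green','blue'):
        for b in blobs(w,c,150): 
            x,y,ww,hh=cv2.boundingRect(b); print(c,(x,y,ww,hh),int(cv2.contourArea(b)),np.round(onz(w,x+ww/2,y+hh/2,.05),4))
E
python3 - <<'E'
from h import *
look(); pot('orange')
E
```

```text
[0.59558127 0.17578324 0.19834702] 1.429874590645843
yellow (119, 235, 39, 37) 1064 [0.4384 0.1356]
yellow (167, 227, 10, 34) 195 [0.4753 0.1411]
orange (162, 176, 10, 37) 231 [0.4827 0.193 ]
orange (265, 101, 39, 23) 177 [0.608  0.2536]
green (246, 163, 39, 38) 1096 [0.5807 0.1918]
green (157, 120, 10, 39) 200 [0.4907 0.2456]
blue (211, 0, 43, 22) 560 [0.5759 0.3417]
blue (150, 58, 10, 43) 201 [0.4973 0.2979]
orange [] [0.595615   0.17578964 0.19855183] 1.4298401856502398
```

```bash
python3 - <<'E'
from h import *
w=snap('wrist'); hs=cv2.cvtColor(w['image'],cv2.COLOR_BGR2HSV)
print([hs[v,u].tolist() for u,v in((284,100),(284,112),(284,90),(275,110),(295,110))])
HSV['orange']=((4,140,80),(20,255,255))
for b in blobs(w,'orange',150): print(cv2.boundingRect(b),cv2.contourArea(b))
pot('orange')
E
sed -i "s/'orange':((7,160,90),(17,255,255))/'orange':((4,140,80),(20,255,255))/" h.py
```

```text
[[19, 206, 234], [18, 219, 234], [19, 197, 234], [18, 213, 234], [18, 207, 236]]
(196, 360, 328, 12) 1661.0
(265, 81, 41, 43) 1306.0
(400, 289, 25, 59) 604.0
(142, 289, 25, 58) 409.5
(161, 175, 12, 38) 261.5
orange [([0.6103, 0.2621], (265, 81, 41, 43))] [0.59588543 0.17582312 0.19877241] 1.4297555963962265
shift [0.0874 0.0021 0.1708] turn(tool z) 0.0 then shift after turn [0.0875 0.0021 0.1708]
```

>>> play_rows --pt "0.3 0.044 0.001 0 0" --pt "0.3 0.0432 0.0011 0 0" --pt "0.3 0 0 0.04 0" --pt "0.3 0 0 0.04 0" --pt "0.3 0 0 0.04 0" --pt "0.3 0 0 0.03 0" --pt "0.3 0 0 0.021 0" --pt "0.3 0 0 0 0" --pt "0.7 0 0 0 0" --pt "0.7 0 0 0 0" --pt "0.7 0 0 0 0" --pt "0.7 0 0 0 0" --newtons 15

```text
time: 35.05
position: [0.6109, 0.262, 0.0281]
ee_rot: [0.0, 0.755, 0.656, 0.0]
contact_force: [-1.2, -0.5, 4.7]
width: 0.0374
gripper_force: 15.0
```

```bash
python3 - <<'E'
from h import *
s=bot.get_state(); print(pose()[0],s['width'],s['gripper_force']); go(.4475,.1927,.12,TH)
E
```

```text
[0.61088285 0.26204066 0.02805311] 0.03737741544588073 15.001087188720703
shift [-0.0916 -0.152  -0.0921] turn(tool z) 0.001 then shift after turn [-0.0917 -0.1519 -0.0921]
```

>>> play_rows --pt "0.7 0 0 -0.03 0" --pt "0.7 0 0 -0.04 0" --pt "0.7 0 0 -0.022 0" --pt "0.7 -0.023 -0.038 0 0" --pt "0.7 -0.023 -0.038 0 0" --pt "0.7 -0.023 -0.038 0 0" --pt "0.7 -0.0226 -0.038 0 0" --pt "0.7 0 0 0.03 0" --pt "0.7 0 0 0.025 0" --pt "0.7 0 0 0 0"

```text
time: 36.3
position: [0.4467, 0.1924, 0.0635]
ee_rot: [-0.001, 0.755, 0.656, -0.001]
contact_force: [0.6, -0.0, -1.3]
width: 0.0376
gripper_force: 15.0
```

```bash
python3 - <<'E'
from h import *
s=bot.get_state(); print(pose()[0],s['width'],s['contact_force']); go(.4475,.1927,.036,TH)
E
```

```text
[0.44671378 0.19239079 0.06346037] 0.0376327623781473 [ 0.60463884 -0.01620485 -1.26238087]
shift [0.0004 0.0008 0.0275] turn(tool z) 0.0 then shift after turn [0.0004 0.0008 0.0275]
```

>>> play_rows --pt "0.7 0.0004 0.0008 0.006 0" --pt "0.7 0 0 0.006 0" --pt "0.7 0 0 0.006 0" --pt "0.7 0 0 0.006 0" --pt "0.7 0 0 0.003 0" --pt "0.7 0 0 0 0"

```text
time: 37.05
position: [0.4482, 0.1929, 0.0372]
ee_rot: [-0.0, 0.755, 0.656, -0.0]
contact_force: [0.4, -0.3, -0.1]
width: 0.0378
gripper_force: 15.0
```

Same height as yellow with no contact force, so it is in. Release and press.

>>> play_rows --pt "0.4 0 0 0 0" --pt "0.3 0 0 0 0" --pt "0.3 0 0 0 0" --pt "0.3 0 0 0 0" --pt "0.3 0 0 -0.03 0" --pt "0.3 0 0 -0.034 0" --pt "1 0 0 0 0" --pt "1 0 0 0 0" --pt "1 0 0 0 0" --pt "1 0 0 0 0" --pt "1 0 0 0 0" --pt "1 0 0 0 0"

```text
time: 38.55
position: [0.4482, 0.1929, 0.1012]
ee_rot: [-0.0, 0.755, 0.656, -0.0]
contact_force: [-0.2, -0.7, -0.5]
width: 0.0119
gripper_force: 0.0
```

>>> play_rows --pt "1 0 0 0 0" --pt "1 0 0 0.015 0" --pt "1 0 0 0.009 0" --pt "1 0 0 0.003 0" --pt "1 0 0 0.003 0" --pt "1 0 0 0.002 0" --pt "1 0 0 0.001 0" --pt "1 0 0 0 0"

```text
time: 39.55
position: [0.4486, 0.193, 0.0701]
ee_rot: [0.0, 0.755, 0.656, 0.001]
contact_force: [-4.6, -2.4, 24.9]
width: 0.0001
gripper_force: 12.7
```

```bash
python3 - <<'E'
from h import *
hover((.5807,.1905))
E
```

```text
shift [-0.0639  0.1313 -0.1297] turn(tool z) 0.001 then shift after turn [-0.0638  0.1314 -0.1297]
```

>>> play_rows --pt "1 0 0 -0.02 0" --pt "0.3 0 0 -0.05 0" --pt "0.3 0 0 -0.06 0" --pt "0.3 -0.016 0.033 0 0" --pt "0.3 -0.016 0.033 0 0" --pt "0.3 -0.016 0.033 0 0" --pt "0.3 -0.016 0.0325 0 0" --pt "0.3 0 0 0 0" --pt "0.3 0 0 0 0"

```text
time: 40.67
position: [0.5688, 0.1113, 0.1982]
ee_rot: [-0.0, 0.755, 0.655, -0.0]
contact_force: [-0.1, 0.3, -0.7]
width: 0.0665
gripper_force: 0.0
```

```bash
python3 - <<'E'
from h import *
look(); pot('green')
E
```

```text
[0.56870853 0.11153464 0.19841071] 1.4301847119952058
yellow (128, 169, 42, 38) 1176 [0.4399 0.1373]
yellow (177, 164, 11, 38) 249 [0.4735 0.1376]
orange (195, 339, 328, 33) 1913 [ 0.6284 -0.0877]
orange (119, 108, 44, 43) 1390 [0.4467 0.1928]
orange (400, 289, 24, 59) 590 [ 0.69   -0.0471]
orange (143, 289, 25, 59) 373 [ 0.4097 -0.0074]
orange (158, 107, 26, 42) 343 [0.4747 0.1902]
green (263, 89, 41, 43) 1327 [0.5805 0.1909]
green (168, 44, 10, 44) 234 [0.489  0.2421]
green [([0.5804, 0.1912], (263, 89, 41, 43))] [0.5686808  0.11166058 0.19852461] 1.430457966140023
shift [0.0804 0.0005 0.1705] turn(tool z) 0.001 then shift after turn [0.0804 0.0004 0.1705]
```

Yellow and orange stand on their hole centres. Pick up green.

>>> play_rows --pt "0.3 0.04 0 0 0" --pt "0.3 0.0404 0.0004 0 0" --pt "0.3 0 0 0.04 0" --pt "0.3 0 0 0.04 0" --pt "0.3 0 0 0.04 0" --pt "0.3 0 0 0.03 0" --pt "0.3 0 0 0.0205 0" --pt "0.3 0 0 0 0" --pt "0.7 0 0 0 0" --pt "0.7 0 0 0 0" --pt "0.7 0 0 0 0" --pt "0.7 0 0 0 0" --newtons 15

```text
time: 42.28
position: [0.5813, 0.1907, 0.0285]
ee_rot: [0.0, 0.755, 0.656, 0.0]
contact_force: [-1.4, 0.1, 5.5]
width: 0.0379
gripper_force: 15.0
```

```bash
python3 - <<'E'
from h import *
s=bot.get_state(); print(pose()[0],s['width'],s['gripper_force']); go(.4554,.2482,.12,TH)
E
```

```text
[0.58128441 0.19068518 0.02848864] 0.037921765421972634 15.001264661550522
shift [ 0.0393 -0.1327 -0.0916] turn(tool z) 0.0 then shift after turn [ 0.0392 -0.1327 -0.0916]
```

>>> play_rows --pt "0.7 0 0 -0.03 0" --pt "0.7 0 0 -0.04 0" --pt "0.7 0 0 -0.0215 0" --pt "0.7 0.01 -0.033 0 0" --pt "0.7 0.01 -0.033 0 0" --pt "0.7 0.01 -0.033 0 0" --pt "0.7 0.0093 -0.0335 0 0" --pt "0.7 0 0 0.03 0" --pt "0.7 0 0 0.025 0" --pt "0.7 0 0 0 0"

```text
time: 43.52
position: [0.4547, 0.2479, 0.0633]
ee_rot: [-0.0, 0.755, 0.656, -0.001]
contact_force: [-0.0, 0.9, 0.2]
width: 0.0376
gripper_force: 15.0
```

```bash
python3 - <<'E'
from h import *
s=bot.get_state(); print(pose()[0],s['width'],s['contact_force']); go(.4554,.2482,.036,TH)
E
```

```text
[0.45474453 0.24788304 0.06332688] 0.03758678976885966 [-0.04028197  0.88415726  0.16926763]
shift [0.0004 0.0007 0.0273] turn(tool z) 0.001 then shift after turn [0.0004 0.0007 0.0273]
```

>>> play_rows --pt "0.7 0.0004 0.0007 0.006 0" --pt "0.7 0 0 0.006 0" --pt "0.7 0 0 0.006 0" --pt "0.7 0 0 0.006 0" --pt "0.7 0 0 0.003 0" --pt "0.7 0 0 0 0"

```text
time: 44.28
position: [0.4561, 0.2484, 0.0372]
ee_rot: [-0.0, 0.755, 0.656, -0.0]
contact_force: [-0.5, 0.7, -0.7]
width: 0.0376
gripper_force: 15.0
```

>>> play_rows --pt "0.4 0 0 0 0" --pt "0.3 0 0 0 0" --pt "0.3 0 0 0 0" --pt "0.3 0 0 0 0" --pt "0.3 0 0 -0.03 0" --pt "0.3 0 0 -0.034 0" --pt "1 0 0 0 0" --pt "1 0 0 0 0" --pt "1 0 0 0 0" --pt "1 0 0 0 0" --pt "1 0 0 0 0" --pt "1 0 0 0 0"

```text
time: 45.78
position: [0.4562, 0.2484, 0.1012]
ee_rot: [-0.0, 0.755, 0.656, -0.0]
contact_force: [-0.7, 0.2, -0.2]
width: 0.0117
gripper_force: 0.0
```

>>> play_rows --pt "1 0 0 0 0" --pt "1 0 0 0.015 0" --pt "1 0 0 0.009 0" --pt "1 0 0 0.003 0" --pt "1 0 0 0.003 0" --pt "1 0 0 0.002 0" --pt "1 0 0 0.001 0" --pt "1 0 0 0 0"

```text
time: 46.78
position: [0.4565, 0.2485, 0.0702]
ee_rot: [0.0, 0.755, 0.656, 0.001]
contact_force: [-6.9, -3.0, 24.5]
width: 0.0005
gripper_force: 12.6
```

```bash
python3 - <<'E'
from h import *
hover((.578,.348))
E
```

```text
shift [ 0.0356  0.1065 -0.1297] turn(tool z) 0.001 then shift after turn [ 0.0357  0.1065 -0.1297]
```

>>> play_rows --pt "1 0 0 -0.02 0" --pt "0.3 0 0 -0.05 0" --pt "0.3 0 0 -0.06 0" --pt "0.3 0.012 0.036 0 0" --pt "0.3 0.012 0.036 0 0" --pt "0.3 0.0117 0.0345 0 0" --pt "0.3 0 0 0 0" --pt "0.3 0 0 0 0"

```text
time: 47.78
position: [0.566, 0.2687, 0.198]
ee_rot: [-0.0, 0.755, 0.656, -0.0]
contact_force: [-0.7, -1.5, 0.3]
width: 0.0639
gripper_force: 0.0
```

```bash
python3 - <<'E'
from h import *
look(); pot('blue')
E
```

```text
[0.56587558 0.26872632 0.19829451] 1.4299575847086976
orange (190, 361, 327, 11) 1343 [0.6181 0.0554]
orange (396, 289, 23, 58) 455 [0.6823 0.1118]
orange (148, 289, 23, 58) 445 [0.4115 0.1501]
orange (167, 264, 28, 31) 414 [0.4457 0.1929]
green (158, 213, 39, 36) 1031 [0.4545 0.247 ]
green (206, 206, 8, 34) 175 [0.489  0.2508]
blue (499, 0, 61, 79) 3494 [0.7971 0.3769]
blue (262, 85, 41, 43) 1287 [0.5773 0.3519]
blue [([0.7972, 0.377], (499, 0, 61, 79)), ([0.5776, 0.3519], (262, 85, 42, 43))] [0.56589321 0.26879519 0.19852922] 1.4300526685873578
shift [ 0.084  -0.      0.1705] turn(tool z) 0.001 then shift after turn [ 8.400e-02 -1.000e-04  1.705e-01]
```

>>> play_rows --pt "0.3 0.042 0 0 0" --pt "0.3 0.042 0 0 0" --pt "0.3 0 0 0.04 0" --pt "0.3 0 0 0.04 0" --pt "0.3 0 0 0.04 0" --pt "0.3 0 0 0.03 0" --pt "0.3 0 0 0.0205 0" --pt "0.3 0 0 0 0" --pt "0.7 0 0 0 0" --pt "0.7 0 0 0 0" --pt "0.7 0 0 0 0" --pt "0.7 0 0 0 0" --newtons 15

```text
time: 49.38
position: [0.5786, 0.3521, 0.0285]
ee_rot: [0.0, 0.755, 0.656, 0.0]
contact_force: [0.3, -0.0, 4.9]
width: 0.0379
gripper_force: 15.0
```

```bash
python3 - <<'E'
from h import *
s=bot.get_state(); print(pose()[0],s['width'],s['gripper_force']); go(.4633,.3036,.12,TH)
E
```

```text
[0.57863504 0.35210208 0.02854068] 0.03788081372363586 15.001022815704346
shift [-0.0642 -0.1073 -0.0915] turn(tool z) 0.001 then shift after turn [-0.0643 -0.1073 -0.0915]
```

>>> play_rows --pt "0.7 0 0 -0.03 0" --pt "0.7 0 0 -0.04 0" --pt "0.7 0 0 -0.0215 0" --pt "0.7 -0.021 -0.036 0 0" --pt "0.7 -0.021 -0.036 0 0" --pt "0.7 -0.0222 -0.0353 0 0" --pt "0.7 0 0 0.03 0" --pt "0.7 0 0 0.025 0" --pt "0.7 0 0 0 0"

```text
time: 50.5
position: [0.4625, 0.3031, 0.0633]
ee_rot: [-0.0, 0.755, 0.656, -0.001]
contact_force: [0.1, -0.2, -0.7]
width: 0.0374
gripper_force: 15.0
```

```bash
python3 - <<'E'
from h import *
s=bot.get_state(); print(pose()[0],s['width'],s['contact_force']); go(.4633,.3036,.036,TH)
E
```

```text
[0.46254519 0.30313314 0.06327762] 0.03743340251675023 [ 0.07320769 -0.20536384 -0.72656868]
shift [0.0006 0.0007 0.0273] turn(tool z) 0.0 then shift after turn [0.0006 0.0007 0.0273]
```

>>> play_rows --pt "0.7 0.0006 0.0007 0.006 0" --pt "0.7 0 0 0.006 0" --pt "0.7 0 0 0.006 0" --pt "0.7 0 0 0.006 0" --pt "0.7 0 0 0.003 0" --pt "0.7 0 0 0 0"

```text
time: 51.25
position: [0.4639, 0.304, 0.0372]
ee_rot: [-0.0, 0.755, 0.656, -0.0]
contact_force: [0.9, 0.1, -0.7]
width: 0.0377
gripper_force: 15.0
```

>>> play_rows --pt "0.4 0 0 0 0" --pt "0.3 0 0 0 0" --pt "0.3 0 0 0 0" --pt "0.3 0 0 0 0" --pt "0.3 0 0 -0.03 0" --pt "0.3 0 0 -0.034 0" --pt "1 0 0 0 0" --pt "1 0 0 0 0" --pt "1 0 0 0 0" --pt "1 0 0 0 0" --pt "1 0 0 0 0" --pt "1 0 0 0 0"

```text
time: 52.75
position: [0.464, 0.304, 0.1012]
ee_rot: [0.0, 0.755, 0.656, -0.0]
contact_force: [-0.0, -0.4, 0.1]
width: 0.0121
gripper_force: 0.0
```

>>> play_rows --pt "1 0 0 0 0" --pt "1 0 0 0.015 0" --pt "1 0 0 0.009 0" --pt "1 0 0 0.003 0" --pt "1 0 0 0.003 0" --pt "1 0 0 0.002 0" --pt "1 0 0 0.001 0" --pt "1 0 0 0 0"

```text
time: 53.75
position: [0.4643, 0.3041, 0.0702]
ee_rot: [0.0, 0.755, 0.656, 0.001]
contact_force: [-5.8, -3.4, 23.1]
width: 0.0002
gripper_force: 11.3
```

>>> play_rows --pt "1 0 0 -0.02 0" --pt "1 0 0 -0.05 0" --pt "1 0 0 -0.06 0" --pt "1 -0.04 0.02 -0.04 0" --pt "1 -0.04 0.02 -0.04 0" --pt "1 -0.04 0.02 -0.02 0" --pt "1 -0.02 0 0 0" --pt "1 0 0 0 0" --pt "1 0 0 0 0"

```text
time: 54.88
position: [0.5032, 0.1578, 0.2976]
ee_rot: [-0.0, 0.755, 0.656, -0.001]
contact_force: [-0.7, -0.4, -0.3]
width: 0.0003
gripper_force: 0.0
```

```bash
python3 - <<'E'
from h import *
look(); w=snap('top')
for c in('red','white'):
  for b in blobs(w,c,150)[:5]:
    (u,v),r=cv2.minEnclosingCircle(b); print(c,np.round([u,v,r],1),onz(w,u,v,.08))
E
```

```text
[0.5033243  0.15797359 0.29769938] 1.4307592790084798
yellow (224, 184, 29, 29) 618 [0.4417 0.1372]
orange (56, 360, 330, 13) 1764 [ 0.3686 -0.1188]
orange (220, 141, 31, 31) 715 [0.4476 0.1911]
orange (255, 137, 7, 32) 154 [0.4768 0.1914]
green (219, 92, 31, 32) 716 [0.4569 0.2485]
blue (217, 40, 31, 34) 765 [0.4648 0.3043]
red [334.  202.5  12.6] [ 0.61019433 -0.11813118]
red [539.8 185.9  14.1] [ 0.66703559 -0.63058924]
red [350.5 154.5  17.8] [ 0.73439967 -0.15892303]
white [279.5  43.5 282.9] [1.03383223 0.02783978]
white [433.5 250.   38.8] [ 0.50007583 -0.3590247 ]
white [ 12.5 149.   17.4] [0.72312053 0.68346353]
white [556.  178.5  13.8] [ 0.68742654 -0.67306753]
white [289.5 203.2  11.1] [ 0.60533044 -0.00896157]
```

```bash
python3 -c "
from station import bot
print(bot.finish_job())"
```

```text
the job is handed in; nothing more can be done
None
```

The job is handed in after about 55 s of the 210 s: all four pots stand in their own holes with caps pressed home in order, and both cups are mouth down over the pegs about 11 mm off axis (limit 16 mm), by my last measurements; the hand-in returned no verdict.

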